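# Set up the platform shaker: tap in the retaining posts, load the jars, put it in gear

### The job

Get the platform shaker ready to run. First take all three tapered posts from the rack and tap each one into a socket of the deck until its flange sits fully home on the deck and friction holds it; then stand every amber jar from the front of the table upright and centred on a pad of its own; last, shift the gear lever from its parked slot through neutral, across to the left, and fully forward into the slot with the green dot. Leave the beaker and the timer where they are.

Things in the scene. Friction and masses are not known exactly. Their poses are not given: they have to be found in the camera images.
- shaker: fixed platform shaker, white housing 180 x 385 mm, 70 mm high: aluminium deck at its left, grey lever panel at its right, same height. Origin on the table under the deck centre; x to its back (away from the robot at yaw 0), y to its left. Deck: three sockets in a row, a pad behind each; a steel guard rail, top 39 mm above the deck, runs behind (x = 88 mm) and beside (y = +-119 mm) the pads
- socket_0 (a point): right taper socket: centre of its round 28 mm mouth in the deck face, axes as the shaker. Inside, four sprung brass jaws lean 1:10 like the shank. A post let down by its own weight stops with its flange 6 to 10 mm above the deck; pushes or taps of up to about 18 N straight down drive it home, flange on the deck, and friction holds it
- socket_1 (a point): middle taper socket, the same; neighbours are 78 mm apart
- socket_2 (a point): left taper socket, the same
- pad_0 (a point): right pad: centre of a round black pad with a blue rim, 72 mm across, flush on the deck (deck height, 70 mm above the table)
- pad_1 (a point): middle pad, the same; neighbouring pads are 78 mm apart, each 65 mm behind its socket
- pad_2 (a point): left pad, the same
- lever_knob (a point): centre of the black gear-lever knob, 33 mm across, flattened ball that tapers below; its top is 16 mm above this point. About 170 mm above the table, on a lever pivoted 10 mm above the table (160 mm below the knob)
- lever_cross (a joint): sideways swing of the lever (rad), + to the shaker's left (+y), 0 in the middle, about -0.22 in the right slots and +0.22 in the left slots, range -0.24 to 0.24. Knob offset is 160 mm x sin(angle). Light friction (about 1 N at the knob) keeps the lever where it is left
- lever_fore (a joint): fore-aft swing (rad), + away from the robot (shaker's +x), 0 in neutral, range -0.24 to 0.24. The H gate lets the lever cross only within about +-0.04 of 0. Starts parked in the right slot on the robot's side (red dot); the running slot is the left one on the far side (green dot)
- rack: fixed grey storage block 60 x 165 x 50 mm high with three loose through holes (27 mm, at y = -58, 0 and 58 mm of its own frame) in which the posts stand; origin at the centre of its underside, on the table
- post_0: retaining post, 108 mm long, 150 g, standing tapered end down. Origin at the lower tip, z up: steel shank from 0 (13.6 mm diameter) to 42 mm (22 mm diameter), flange 40 mm across from 42 to 48 mm, orange grip 20 mm across from 48 to 108 mm. In the rack the flange rests on the top; home in a socket the origin is 42 mm below the deck. Any post fits any socket
- post_1: retaining post, 108 mm long, 150 g, standing tapered end down. Origin at the lower tip, z up: steel shank from 0 (13.6 mm diameter) to 42 mm (22 mm diameter), flange 40 mm across from 42 to 48 mm, orange grip 20 mm across from 48 to 108 mm. In the rack the flange rests on the top; home in a socket the origin is 42 mm below the deck. Any post fits any socket
- post_2: retaining post, 108 mm long, 150 g, standing tapered end down. Origin at the lower tip, z up: steel shank from 0 (13.6 mm diameter) to 42 mm (22 mm diameter), flange 40 mm across from 42 to 48 mm, orange grip 20 mm across from 48 to 108 mm. In the rack the flange rests on the top; home in a socket the origin is 42 mm below the deck. Any post fits any socket
- jar_0: squat amber glass sample jar with a paper label and a white ribbed screw cap, body 68 mm across, 85 mm high, about 0.25 kg, heavy foot, standing at the front of the table; origin at the centre of its underside, z up. Cap 36 mm across from 60 to 85 mm; sloping shoulder from 46 to 60 mm. Two or three are there
- jar_1: squat amber glass sample jar with a paper label and a white ribbed screw cap, body 68 mm across, 85 mm high, about 0.25 kg, heavy foot, standing at the front of the table; origin at the centre of its underside, z up. Cap 36 mm across from 60 to 85 mm; sloping shoulder from 46 to 60 mm. Two or three are there
- jar_2: squat amber glass sample jar with a paper label and a white ribbed screw cap, body 68 mm across, 85 mm high, about 0.25 kg, heavy foot, standing at the front of the table; origin at the centre of its underside, z up. Cap 36 mm across from 60 to 85 mm; sloping shoulder from 46 to 60 mm. Two or three are there
- beaker: bystander: empty glass beaker 74 mm across, 96 mm high; origin at the centre of its underside. Leave it alone
- timer: bystander: white bench timer 60 x 66 x 18 mm; leave it alone
Not all that is in view belongs to the job. Leave any yellow look-alike of the post_0 alone.

How it is judged (in metres and radians):
On the way, in this order (a step that is already met when the one before it is completed fails the run):
1. all three posts are home in the sockets and released (((horizontal distance between post_0 and socket_0 below 0.004 m and z of post_0 in the frame of socket_0 below -0.0395 m) or (horizontal distance between post_0 and socket_1 below 0.004 m and z of post_0 in the frame of socket_1 below -0.0395 m) or (horizontal distance between post_0 and socket_2 below 0.004 m and z of post_0 in the frame of socket_2 below -0.0395 m)) and angle between each of post_0, post_1, post_2's own z axis and vertical below 0.06 rad and ((horizontal distance between post_1 and socket_0 below 0.004 m and z of post_1 in the frame of socket_0 below -0.0395 m) or (horizontal distance between post_1 and socket_1 below 0.004 m and z of post_1 in the frame of socket_1 below -0.0395 m) or (horizontal distance between post_1 and socket_2 below 0.004 m and z of post_1 in the frame of socket_2 below -0.0395 m)) and ((horizontal distance between post_2 and socket_0 below 0.004 m and z of post_2 in the frame of socket_0 below -0.0395 m) or (horizontal distance between post_2 and socket_1 below 0.004 m and z of post_2 in the frame of socket_1 below -0.0395 m) or (horizontal distance between post_2 and socket_2 below 0.004 m and z of post_2 in the frame of socket_2 below -0.0395 m)) and contact force between the fingers and post_0 below 0.5 N and contact force between the fingers and post_1 below 0.5 N and contact force between the fingers and post_2 below 0.5 N), for 0.2 s.
2. every jar stands upright on a pad of its own, released, the posts still home (((horizontal distance between post_0 and socket_0 below 0.004 m and z of post_0 in the frame of socket_0 below -0.0395 m) or (horizontal distance between post_0 and socket_1 below 0.004 m and z of post_0 in the frame of socket_1 below -0.0395 m) or (horizontal distance between post_0 and socket_2 below 0.004 m and z of post_0 in the frame of socket_2 below -0.0395 m)) and angle between each of post_0, post_1, post_2's own z axis and vertical below 0.06 rad and ((horizontal distance between post_1 and socket_0 below 0.004 m and z of post_1 in the frame of socket_0 below -0.0395 m) or (horizontal distance between post_1 and socket_1 below 0.004 m and z of post_1 in the frame of socket_1 below -0.0395 m) or (horizontal distance between post_1 and socket_2 below 0.004 m and z of post_1 in the frame of socket_2 below -0.0395 m)) and ((horizontal distance between post_2 and socket_0 below 0.004 m and z of post_2 in the frame of socket_0 below -0.0395 m) or (horizontal distance between post_2 and socket_1 below 0.004 m and z of post_2 in the frame of socket_1 below -0.0395 m) or (horizontal distance between post_2 and socket_2 below 0.004 m and z of post_2 in the frame of socket_2 below -0.0395 m)) and (horizontal distance between jar_0 and pad_0 below 0.015 m or horizontal distance between jar_0 and pad_1 below 0.015 m or horizontal distance between jar_0 and pad_2 below 0.015 m) and angle between each of jar_0, jar_1, jar_2's own z axis and vertical below 0.08 rad and height (world z) of jar_0 between 0.065 and 0.078 m and linear speed of each of jar_0, jar_1, jar_2 below 0.03 m/s and (horizontal distance between jar_1 and pad_0 below 0.015 m or horizontal distance between jar_1 and pad_1 below 0.015 m or horizontal distance between jar_1 and pad_2 below 0.015 m) and height (world z) of jar_1 between 0.065 and 0.078 m and (horizontal distance between jar_2 and pad_0 below 0.015 m or horizontal distance between jar_2 and pad_1 below 0.015 m or horizontal distance between jar_2 and pad_2 below 0.015 m) and height (world z) of jar_2 between 0.065 and 0.078 m and contact force between the fingers and jar_0 below 0.5 N and contact force between the fingers and jar_1 below 0.5 N and contact force between the fingers and jar_2 below 0.5 N), for 0.2 s.
3. the gear lever is fully forward in the left slot (value of joint lever_cross above 0.15 rad and value of joint lever_fore above 0.18 rad), for 0.2 s.
At the end, for the whole second after the job is handed in: All posts home (flange within 2.5 mm of the deck, 4 mm of the socket centre, 0.06 rad of upright); every jar at rest on the deck within 15 mm of a pad centre, 0.08 rad of upright; lever in the forward left slot (cross above 0.15, fore above 0.18); all released (all of step 2 and all of step 3); the robot touches nothing.
It fails at once if the beaker or timer is pushed more than 30 mm (distance of any of beaker, timer from where it was at the start of the episode above 0.03 m).
Of jar_0, jar_1, jar_2 only 2 to 3 are there at a start; the rules pass over those that are not, and their reading is None.
At some moment in a run one of jar_0, jar_1, jar_2 may be knocked a few centimetres aside while the robot is not near it.
It also fails if it takes over 210 s, if anything falls off the work surface, if the arm or the gripper's body presses on something with over 40 N, if the wrist force passes 120 N, or if a joint passes its speed limit or range.

### The arm

A 6-joint arm with a two-finger parallel gripper is mounted at the origin on a cart in front of the work surface, level with it; the furniture and walls round the work are solid. World frame = base frame: x ahead of the robot, y to its left, z up, the work surface at z = 0. Lengths are in m, angles in degrees, forces in N, time in s.
With the tool pointing down it reaches from about 0.325 to 0.775 m from the base axis. Payload 9.3 kg.
Tool frame: the origin (TCP) lies on the centre line of the jaws, within the pads' length; the fingertips stand 14 mm ahead of it and the grasp point (between the pads) lies 5 mm behind it (tip_reach is the distance from the TCP to the fingertips, in m); z points along the fingers, y is the direction in which the jaws open and shut (so a half turn about z gives the same grasp; the last joint's range is limited). The gripper opens to 85 mm and grips with 20 to 120 N. Pads are 22 mm wide; open, the fingers measure 114 mm over their backs; the gripper's body (76 mm by 85 mm) begins 54 mm behind the grasp point. The pads swing forward as they close: fully open they stand 13 mm farther back than shut.
Start: joints at [54.397, 14.817, 1.232, 76.415, 0, 81.257], TCP at [0.248, 0.491, 0.245] pointing down, gripper open.
Joint ranges: [-174.27, 174.27], [-52.1, 104.24], [-59.71, 78.15], [-110.17, 111.67], [-87.03, 83.33], [-180, 180]. Speed limits (degrees/s): [127.2, 127.2, 159.86, 180, 180, 180].

### API

Orientations are given as [roll, pitch, yaw] about the fixed x, y, z axes, in that order (R = Rz(yaw) Ry(pitch) Rx(roll)).
In Python, from bench import * gives the robot as it stands.
- The arm moves only by the tool drive_tool, never from a script. Its argument "commands" is a list of rows, each a list of 7 numbers: the turn, a rotation vector about the world's x, y, z as a fraction of full scale, then the shift along the world's x, y, z as a fraction of full scale, then the opening, from -1 (shut) to 1 (fully open). A call has 1 to 10 rows; each row shifts and turns the commanded pose from where the row before left it; what a row does not reach is not made up. Full scale, the value 1, is 3 cm for a shift and 0.1 rad for a turn. A row lasts 1/8 s, in which the tool goes at most 62.5 mm and 10.7 degrees, less where a joint would pass 70% of its speed; a pose out of reach is approached as far as the arm can. A call with a number of a shift or a turn outside -1 to 1 is refused whole. A call with a gripper value outside its range is refused whole. The fingers move at their own pace and stop on an object; "force" is the grip in N (left out, the last holds). Time passes only in rows, so rows that do not move let the fingers close. It gives the time, the measured TCP pose, the force and the opening at its end, in the units of the state.
- get_state(): the state, without advancing time (a new reading comes with each control period).
- read_camera(name): name is "scene" or "top"; returns (picture, depth): 420x560x3 uint8, blue, green, red; 420x560 float32, m along the optical axis (not along the pixel's ray), 0 where there is no reading.
- camera_params(name): a dict with "fovy" (degrees; the focal length in pixels is half the picture's height over the tangent of half this angle, whatever the lens; pixels are square), "cx", "cy" (the principal point, pixels), "k1" (the pictures are not rectified: a ray, as slopes to the right and down, at radius r is drawn at 1 + k1 r^2 times it, then the intrinsics apply), "extrinsics" (4x4, takes a point from world to camera coordinates). Camera axes: x right, y down, z forward; pixel columns grow to the right and rows downward; lengths in m; the calibration is good to about 2 mm. A picture is of the moment at which its call begins. camera_params takes no time and is no camera call.
- finish_job(): hands the job in, once; it reports no verdict.
The state is a dict: "t": time; "joint_pos": joint angles; "dq": joint speeds; "tau": joint torques, N m; "position": TCP position; "tcp_rot": TCP orientation; "ft_force": force on the tool from outside, world axes, zero at the start; "wrist_torque": the same for the moment, N m; "gripper_width": finger opening in m.
Only numpy, scipy, OpenCV 4.12 (cv2) and the standard library are available. Lean on these libraries where they do the work, as an engineer would, in place of code of your own. Each camera call takes 0.05 s, during which the arm holds its last target. There are 200 camera calls.

## Working session

There is one attempt and no reset: what is moved stays moved. The work goes in short steps, Python scripts to look and compute and a tool call to move; the robot and the scene stay as the last step left them, time stands still between calls to the robot, and variables do not carry over. Pictures are saved under pics/ and viewed, about 12 in all and at most 16, crops included, and the job is handed in when it is done.

Besides the shell and the picture viewer there is one more tool, called after "Emit:" as a command line: name --pt "numbers of a row" for each row, then --argument value for the rest. drive_tool: Moves the arm, as the interface text tells. Its arguments: {"type":"object","properties":{"commands":{"type":"array","items":{"type":"array","items":{"type":"number","minimum":-1,"maximum":1}}},"force":{"type":"number"}},"required":["commands"]}

```bash
mkdir -p pics; ls; cat > h.py <<'E'
from bench import *
import numpy as np, cv2
def K(n):
    p=camera_params(n); f=210/np.tan(np.radians(p["fovy"])/2); return p,f,np.array(p["extrinsics"])
def ray(n,u,v):
    p,f,E=K(n); xd=np.array([(u-p["cx"])/f,(v-p["cy"])/f]); x=xd.copy()
    for _ in range(20): x=xd/(1+p["k1"]*(x@x))
    R,t=E[:3,:3],E[:3,3]; return -R.T@t, R.T@np.array([x[0],x[1],1.])
def onplane(n,u,v,z):
    o,d=ray(n,u,v); return o+d*(z-o[2])/d[2]
def proj(n,P):
    p,f,E=K(n); c=E[:3,:3]@np.array(P)+E[:3,3]; x=c[:2]/c[2]; x=x*(1+p["k1"]*(x@x)); return x*f+[p["cx"],p["cy"]]
def cloud(n,depth):
    p,f,E=K(n); v,u=np.mgrid[0:420,0:560]; xd=np.stack([(u-p["cx"])/f,(v-p["cy"])/f],-1); x=xd.copy()
    for _ in range(20): x=xd/(1+p["k1"]*(x**2).sum(-1,keepdims=True))
    C=np.dstack([x,np.ones((420,560))])*depth[...,None]
    return (C-E[:3,3])@E[:3,:3]
def tri(a,b):
    # a,b=(name,u,v)
    o1,d1=ray(*a);o2,d2=ray(*b); s=np.linalg.lstsq(np.c_[d1,-d2],o2-o1,rcond=None)[0]
    p,q=o1+s[0]*d1,o2+s[1]*d2; return (p+q)/2,np.linalg.norm(p-q)
E
python3 - <<'E'
from h import *
for n in("scene","top"):
    a,d=read_camera(n); cv2.imwrite(f"pics/{n}0.png",cv2.resize(a,(784,588))); np.savez(f"{n}0.npz",a=a,d=d)
    p=camera_params(n);print(n,p["fovy"],p["k1"],np.linalg.inv(np.array(p["extrinsics"])).round(3).tolist())
print(get_state())
E
```

```text
pics
scene 51.02486348663698 0.0019007231013866413 [[-0.865, -0.262, 0.427, 0.018], [-0.501, 0.474, -0.724, 0.942], [-0.012, -0.841, -0.541, 0.723], [0.0, 0.0, 0.0, 1.0]]
top 50.13751502804513 -0.14991094429063448 [[0.089, -0.974, 0.208, 0.303], [-0.996, -0.087, 0.02, 0.116], [-0.002, -0.209, -0.978, 1.154], [0.0, 0.0, 0.0, 1.0]]
{'t': 0.1, 'joint_pos': array([5.43949269e+01, 1.48485820e+01, 1.19399224e+00, 7.64142978e+01,
       3.34291212e-03, 8.12571321e+01]), 'dq': array([ 0.0310474 ,  0.01784001,  0.10762846, -0.03490495, -0.09428055,
        0.01607962]), 'tau': array([ 4.66250742e-03, -5.56694090e+01,  3.45070910e+01,  1.16528902e-02,
       -1.32203977e-04,  3.04533887e-05]), 'position': array([0.24837008, 0.49047741, 0.2447159 ]), 'tcp_rot': array([-1.79932421e+02, -1.37749924e-02,  1.53137785e+02]), 'ft_force': array([0.32822641, 0.46088791, 0.33989496]), 'wrist_torque': array([-0.02693149,  0.01187305,  0.00878835]), 'gripper_width': 0.08556478337610997}
```

View pics/scene0.png

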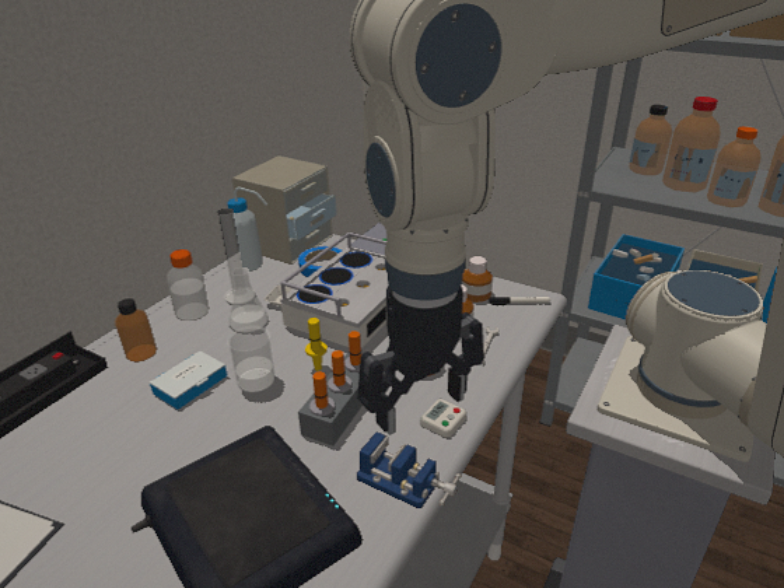

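View pics/top0.png

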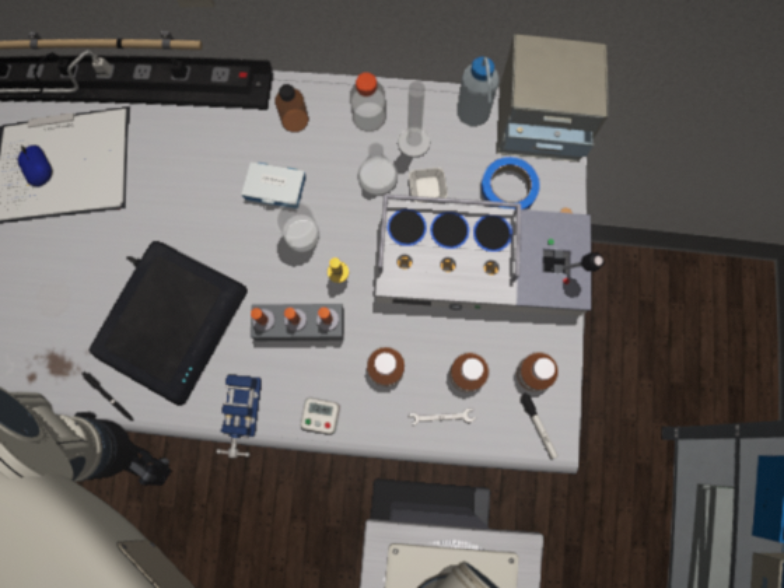

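Both pictures show the scene; positions are in 1.4x display pixels of the top view.
- **Orange posts in the rack:** (260,316), (292,316) and (325,316). The yellow look-alike is at (338,268).
- **Three amber jars with white caps:** (385,367), (470,370) and (540,370). The brown bottle with a black cap at (292,108) and the white-capped bottle elsewhere are not jars.
- **Pads:** (407,227), (449,230) and (492,232). **Sockets:** (404,261), (448,264) and (491,267).
- **Knob:** (592,262).
- **Bystanders:** the timer is at (320,415) and the beaker is at about (300,230).

I choose the three orange-gripped posts and the three front jars.

```bash
python3 - <<'E'
from h import *
D={n:np.load(n+"0.npz") for n in("scene","top")}
C={n:cloud(n,D[n]['d']) for n in D}
for n in D: print(n,'table z',np.median(C[n][...,2][(abs(C[n][...,2])<.03)&(C[n][...,0]>.3)&(C[n][...,0]<.6)]))
hsv={n:cv2.cvtColor(D[n]['a'],cv2.COLOR_BGR2HSV) for n in D}
def blobs(n,m,lo):
    k,l,s,c=cv2.connectedComponentsWithStats(m.astype(np.uint8))
    return [(i,s[i],c[i],l==i) for i in range(1,k) if s[i][4]>=lo]
for n in D:
    h=hsv[n]; P=C[n]
    print('==',n)
    m=(h[...,0]<14)&(h[...,1]>170)&(h[...,2]>120)
    for i,s,c,M in blobs(n,m,15):
        q=P[M]; print('orange',s.tolist(),c.round(1),np.median(q,0).round(3),'zmax',np.percentile(q[:,2],95).round(3))
    m=(h[...,0]>105)&(h[...,0]<130)&(h[...,1]>150)
    for i,s,c,M in blobs(n,m,30):
        q=P[M]; print('blue',s.tolist(),c.round(1),np.median(q,0).round(3))
    m=(h[...,1]<50)&(h[...,2]>190)
    for i,s,c,M in blobs(n,m,40):
        q=P[M]; print('white',s.tolist(),c.round(1),np.median(q,0).round(3))
a=D['top']['a']; b=cv2.resize(a[130:320,170:440],None,fx=2.9,fy=2.9,interpolation=cv2.INTER_CUBIC);cv2.imwrite('pics/t1.png',b)
a=D['scene']['a']; b=cv2.resize(a[160:310,180:360],None,fx=4,fy=4,interpolation=cv2.INTER_CUBIC);cv2.imwrite('pics/s1.png',b)
E
```

```text
scene table z 0.001976727926485542
top table z -0.0012074692801217635
== scene
orange [527, 90, 14, 5, 38] [533.5  91.9] [ 0.023 -0.865  0.22 ] zmax 0.222
orange [122, 178, 14, 8, 76] [128.3 181.3] [0.925 0.232 0.143] zmax 0.145
orange [249, 236, 8, 5, 27] [252.6 238.5] [0.498 0.26  0.118] zmax 0.119
orange [237, 250, 8, 6, 32] [240.6 252.5] [0.492 0.318 0.118] zmax 0.119
orange [224, 265, 8, 6, 34] [227.4 267.9] [0.487 0.375 0.118] zmax 0.119
blue [228, 194, 24, 10, 38] [237.9 199.8] [0.67  0.077 0.072]
blue [212, 208, 21, 9, 30] [219.7 213.7] [0.673 0.157 0.073]
blue [257, 323, 17, 16, 74] [262.3 330.1] [0.371 0.428 0.032]
blue [280, 329, 15, 22, 66] [286.5 338.8] [0.315 0.424 0.038]
white [336, 183, 11, 5, 41] [340.8 185.3] [ 0.442 -0.126  0.087]
== top
orange [255, 52, 14, 13, 145] [261.3  58.5] [0.926 0.23  0.141] zmax 0.144
orange [180, 221, 7, 7, 39] [182.9 223.9] [0.487 0.375 0.114] zmax 0.117
orange [204, 221, 7, 7, 38] [206.9 223.8] [0.493 0.317 0.114] zmax 0.117
orange [228, 220, 7, 8, 39] [231.1 223.3] [0.499 0.26  0.115] zmax 0.117
blue [14, 105, 22, 27, 423] [ 24.5 118.
[... 289 characters left out ...]
7, 127, 17, 14, 202] [305.1 133.5] [0.788 0.102 0.001]
white [278, 144, 88, 9, 255] [324.6 148. ] [0.724 0.041 0.07 ]
white [269, 153, 100, 64, 3276] [318.3 193.7] [0.596 0.06  0.069]
white [205, 157, 19, 14, 188] [214.  163.4] [0.67  0.334 0.03 ]
white [268, 252, 14, 15, 162] [274.6 259. ] [0.427 0.151 0.083]
white [331, 256, 14, 15, 167] [337.3 263.1] [0.431 0.001 0.084]
white [382, 256, 14, 14, 159] [388.6 262.7] [ 0.442 -0.124  0.084]
white [216, 285, 25, 23, 218] [228.6 297.7] [0.326 0.257 0.015]
white [293, 292, 47, 11, 153] [316.3 297.1] [0.348 0.037 0.007]
white [317, 385, 25, 7, 89] [328.8 388.4] [ 0.125 -0.011 -0.002]
white [279, 390, 88, 30, 1196] [315.5 401.4] [0.095 0.038 0.01 ]
```

View pics/t1.png

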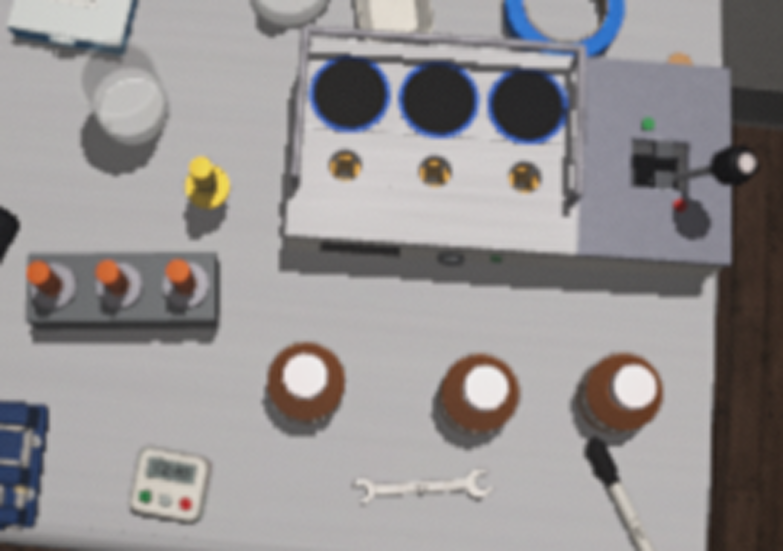

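View pics/s1.png

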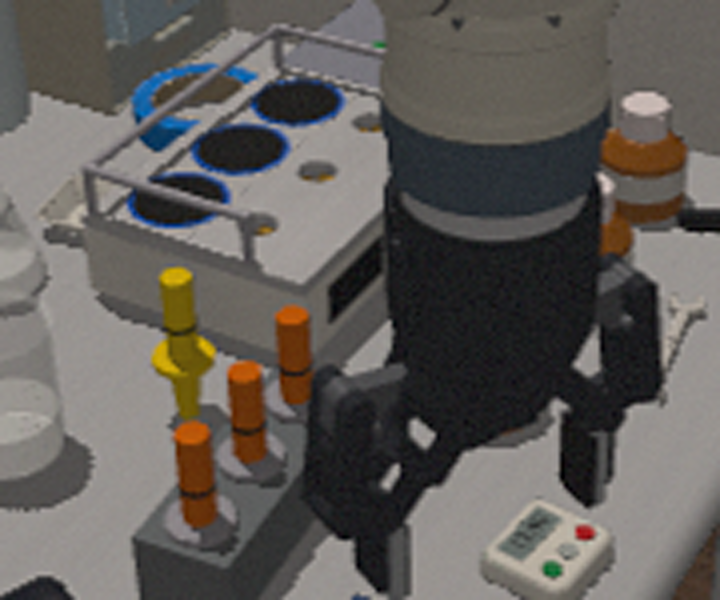

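The crops confirm three orange posts in the rack, with the yellow look-alike apart at crop (205,180). All pads, sockets and jars are clear. Now I'll get precise deck features in both views.

```bash
cat > m.py <<'E'
from h import *
def dark_ell(n,a,box,thr,lo,hi):
    x0,y0,x1,y1=box; s=6
    b=cv2.resize(a[y0:y1,x0:x1],None,fx=s,fy=s,interpolation=cv2.INTER_CUBIC)
    m=(b[...,2]<thr).astype(np.uint8)   # red channel low: black pad & blue rim
    out=[]
    for c in cv2.findContours(m,cv2.RETR_EXTERNAL,cv2.CHAIN_APPROX_NONE)[0]:
        A=cv2.contourArea(c)/s/s
        if lo<A<hi and len(c)>5:
            (u,v),ax,an=cv2.fitEllipse(cv2.convexHull(c)); out.append(((u+.5)/s-.5+x0,(v+.5)/s-.5+y0,A,ax[0]/s,ax[1]/s))
    return out
E
python3 - <<'E'
from m import *
T=np.load("top0.npz")['a'];S=np.load("scene0.npz")['a']
# top crop: pads cols 275-368,rows 148-180
for e in dark_ell('top',T,(274,148,370,180),120,300,900): print('pad top',np.round(e,1),onplane('top',e[0],e[1],.07).round(4))
for e in dark_ell('top',T,(275,178,366,200),140,30,200): print('sock top',np.round(e,1),onplane('top',e[0],e[1],.07).round(4))
for e in dark_ell('scene',S,(205,175,275,220),100,80,900): print('pad sc',np.round(e,1),onplane('scene',e[0],e[1],.07).round(4))
for e in dark_ell('scene',S,(235,185,277,222),120,8,200): print('sock sc',np.round(e,1),onplane('scene',e[0],e[1],.07).round(4))
for uv in((274.6,259),(337.3,263.1),(388.6,262.7)): print('jar',onplane('top',*uv,.085).round(4))
for uv in((182.9,223.9),(206.9,223.8),(231.1,223.3)): print('post',onplane('top',*uv,.116).round(4))
for a,b in(((182.9,223.9),(227.4,267.9)),((206.9,223.8),(240.6,252.5)),((231.1,223.3),(252.6,238.5))): print(tri(('top',*a),('scene',*b)))
print('jar',tri(('top',388.6,262.7),('scene',340.8,185.3)))
d=cloud('top',np.load("top0.npz")['d']); m=d[...,2]; 
# knob: points above z .14 near
q=d[(d[...,2]>.14)&(d[...,0]>.5)&(d[...,0]<.75)&(d[...,1]<-.05)&(d[...,1]>-.3)]; print('knob',len(q),q.mean(0),q.max(0),q.min(0))
q=d[(abs(d[...,2]-.07)<.008)&(d[...,0]>.5)&(d[...,0]<.7)&(d[...,1]<.15)&(d[...,1]>-.15)];print('deck z',np.median(q[:,2]))
q=d[(d[...,2]>.09)&(d[...,0]>.5)&(d[...,0]<.78)&(d[...,1]<.25)&(d[...,1]>-.08)];print('rail',len(q),q.min(0),q.max(0))
E
```

```text
sock top [350.6 190.4  69.5  10.2  10.8] [ 0.6175 -0.0229  0.07  ]
sock top [319.7 188.4  68.1  10.1  10.8] [0.6158 0.0549 0.07  ]
sock top [288.6 186.2  65.9  10.   10.6] [0.6143 0.133  0.07  ]
sock top [364.8 189.4  32.9   2.7  24.8] [ 0.6234 -0.0585  0.07  ]
pad sc [220.4 212.4 252.4  17.4  55.6] [0.6804 0.1475 0.07  ]
pad sc [244.3 192.4 612.1  34.   63.1] [0.6843 0.0246 0.07  ]
pad sc [224.6 187.7 194.4  11.3  47.6] [0.7521 0.03   0.07  ]
pad sc [227.1 184.1 268.5  18.4  62.9] [0.7587 0.008  0.07  ]
sock sc [240.8 216.3  58.6  10.3  16.1] [0.6199 0.1363 0.07  ]
sock sc [273.3 215.7  67.7  11.5  23.7] [0.5442 0.0911 0.07  ]
sock sc [235.1 207.9  12.4   4.    6.6] [0.6583 0.1086 0.07  ]
sock sc [258.8 202.4  35.5   5.1   9.9] [0.6161 0.0517 0.07  ]
sock sc [276.4 189.6  42.8  10.   17.9] [ 0.6094 -0.0358  0.07  ]
jar [0.4272 0.1506 0.085 ]
jar [4.305e-01 4.000e-04 8.500e-02]
jar [ 0.4418 -0.1233  0.085 ]
post [0.4869 0.3744 0.116 ]
post [0.4923 0.317  0.116 ]
post [0.4986 0.2598 0.116 ]
(array([0.48709439, 0.37435812, 0.11679398]), np.float64(0.0007316374359128103))
(array([0.49240561, 0.31695981, 0.11722337]), np.float64(0.0007283685755631052))
(array([0.49836805, 0.25961   , 0.11729125]), np.float64(3.740150213981313e-05))
jar (array([ 0.44091774, -0.12291602,  0.08742309]), np.float64(0.0011590516232581074))
knob 188 [ 0.61317031 -0.17622591  0.17083863] [ 0.63006056 -0.16181082  0.1829523 ] [ 0.60029142 -0.19409624  0.14572375]
deck z 0.06933044559597297
rail 667 [ 0.58160997 -0.06868451  0.09072092] [0.73066137 0.24959663 0.11390848]
```

Emit:
drive_tool --pt "0 0 -1 0.797 -0.387 -0.283 0.2" --pt "0 0 -1 0.797 -0.387 -0.283 0.2" --pt "0 0 -1 0.797 -0.387 -0.283 0.2" --pt "0 0 -1 0.797 -0.387 -0.283 0.2" --pt "0 0 -1 0.797 -0.387 -0.283 0.2" --pt "0 0 -1 0.797 -0.387 -0.283 0.2" --pt "0 0 -1 0.797 -0.387 -0.283 0.2" --pt "0 0 -1 0.797 -0.387 -0.283 0.2" --pt "0 0 -1 0.797 -0.387 -0.283 0.2" --pt "0 0 -1 0.797 -0.387 -0.283 0.2" --force 40

```text
t: 1.35
position: [0.4882, 0.374, 0.1596]
tcp_rot: [-180.0, 0.0, 95.7]
ft_force: [-0.3, -0.2, 0.2]
gripper_width: 0.0513
```

Emit:
drive_tool --pt "0 0 0 0 0 0 0.2" --pt "0 0 0 0 0 0 0.2"

```text
t: 1.6
position: [0.4872, 0.3746, 0.1602]
tcp_rot: [-180.0, 0.0, 95.9]
ft_force: [-0.5, -0.6, 0.6]
gripper_width: 0.0514
```

Emit:
drive_tool --pt "0 0 0 0 0 -0.6 0.2" --pt "0 0 0 0 0 -0.6 0.2" --pt "0 0 0 0 0 -0.6 0.2" --pt "0 0 0 0 0 -0.6 0.2" --pt "0 0 0 0 0 0 0.2" --pt "0 0 0 0 0 0 -1" --pt "0 0 0 0 0 0 -1" --pt "0 0 0 0 0 0 -1" --pt "0 0 0 0 0 0 -1" --pt "0 0 0 0 0 0 -1" --force 50

```text
t: 2.85
position: [0.4877, 0.3749, 0.0894]
tcp_rot: [179.9, -0.1, 95.9]
ft_force: [-3.2, 0.8, 5.3]
gripper_width: 0.0191
```

Emit:
drive_tool --pt "0 0 0 0 0 0.8 -1" --pt "0 0 0 0 0 0.8 -1" --pt "0 0 0 0 0 0.8 -1" --pt "0 0 0 0 0 0 -1"

```text
t: 3.35
position: [0.4884, 0.3749, 0.162]
tcp_rot: [179.8, -0.1, 95.8]
ft_force: [0.5, -0.4, -1.4]
gripper_width: 0.0188
```

```bash
python3 - <<'E'
from h import *
o=[]
for n,(x0,y0) in(("scene",(190,170)),("top",(160,160))):
    a,d=read_camera(n); o.append(cv2.resize(a[y0:y0+140,x0:x0+130],None,fx=3,fy=3,interpolation=cv2.INTER_CUBIC))
cv2.imwrite("pics/g1.png",np.hstack(o))
E
```

```text
(no output)
```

View pics/g1.png

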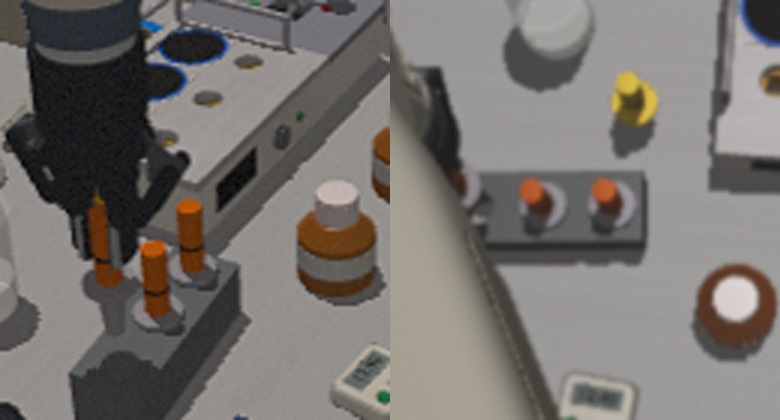

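The scene crop shows the left post lifted clear and upright in the jaws, with the other two still in the rack. I carry it to the left socket.

Emit:
drive_tool --pt "0 0 0 0 0 0.8 -1" --pt "0 0 0 0 0 0.8 -1" --pt "0 0 -0.2 0.6 -1 0 -1" --pt "0 0 -0.2 0.6 -1 0 -1" --pt "0 0 -0.2 0.6 -1 0 -1" --pt "0 0 -0.2 0.6 -1 0 -1" --pt "0 0 0 0.6 -1 0 -1" --pt "0 0 0 0.6 -1 0 -1" --pt "0 0 0 0.6 -1 0 -1" --pt "0 0 0 0 -1 0 -1"

```text
t: 4.7
position: [0.6141, 0.1333, 0.2061]
tcp_rot: [-179.9, 0.0, 91.2]
ft_force: [-0.2, 0.0, -1.7]
gripper_width: 0.0191
```

Emit:
drive_tool --pt "0 0 0 0 -0.05 0 -1" --pt "0 0 0 0 0 0 -1" --pt "0 0 0 0 0 0 -1"

```text
t: 5.08
position: [0.6134, 0.1339, 0.208]
tcp_rot: [-180.0, -0.0, 91.3]
ft_force: [-0.9, 0.0, -1.8]
gripper_width: 0.0188
```

```bash
python3 - <<'E'
from h import *
o=[]
for n,(x0,y0) in(("scene",(190,150)),("top",(260,130))):
    a,d=read_camera(n); o.append(cv2.resize(a[y0:y0+140,x0:x0+130],None,fx=3,fy=3,interpolation=cv2.INTER_CUBIC))
cv2.imwrite("pics/g2.png",np.hstack(o))
s=get_state();print(s['position'],s['ft_force'])
E
```

```text
[0.61341163 0.13390142 0.20820484] [-0.71764849  0.05858404 -1.46196974]
```

View pics/g2.png

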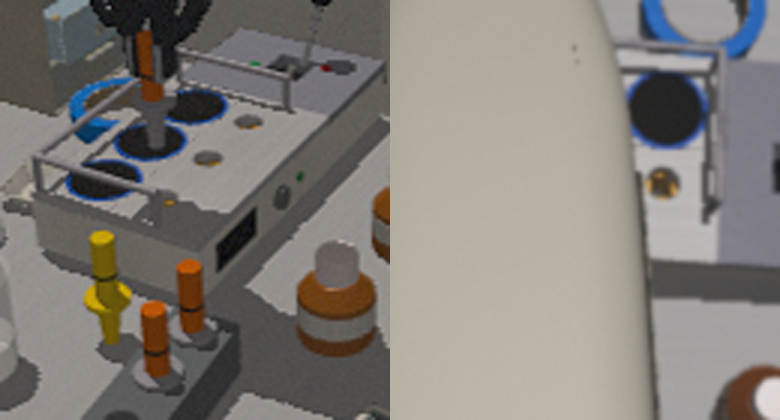

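The scene crop shows the post hanging upright above the left socket, with the middle and right sockets free. Lowering.

Emit:
drive_tool --pt "0 0 0 0.03 -0.02 -0.6 -1" --pt "0 0 0 0 0 -0.6 -1" --pt "0 0 0 0 0 -0.6 -1" --pt "0 0 0 0 0 -0.5 -1" --pt "0 0 0 0 0 -0.2 -1" --pt "0 0 0 0 0 -0.1 -1" --pt "0 0 0 0 0 0 -1"

```text
t: 6.05
position: [0.6141, 0.1325, 0.1304]
tcp_rot: [-180.0, -0.0, 91.3]
ft_force: [-2.6, 0.5, -3.2]
gripper_width: 0.0189
```

Emit:
drive_tool --pt "0 0 0 0 0 -0.1 -1" --pt "0 0 0 0 0 -0.1 -1" --pt "0 0 0 0 0 0 -1"

```text
t: 6.42
position: [0.6143, 0.1323, 0.1243]
tcp_rot: [-180.0, 0.0, 91.3]
ft_force: [-4.7, -0.9, 0.1]
gripper_width: 0.019
```

Emit:
drive_tool --pt "0 0 0 -0.04 0 0 -1" --pt "0 0 0 0 0 -0.07 -1" --pt "0 0 0 0 0 0 -1"

```text
t: 6.8
position: [0.6134, 0.1323, 0.1223]
tcp_rot: [180.0, 0.0, 91.3]
ft_force: [-2.5, -1.1, -0.4]
gripper_width: 0.0187
```

Emit:
drive_tool --pt "0 0 0 0 0 -0.1 -1" --pt "0 0 0 0 0 -0.1 -1" --pt "0 0 0 0 0 0 -1"

```text
t: 7.18
position: [0.6133, 0.1324, 0.116]
tcp_rot: [-180.0, 0.0, 91.3]
ft_force: [-2.4, -1.5, 0.4]
gripper_width: 0.0189
```

Emit:
drive_tool --pt "0 0 0 -0.03 -0.02 -0.1 -1" --pt "0 0 0 0 0 -0.1 -1" --pt "0 0 0 0 0 0 -1"

```text
t: 7.55
position: [0.6129, 0.132, 0.1106]
tcp_rot: [179.9, -0.0, 91.3]
ft_force: [-2.0, 0.2, 4.4]
gripper_width: 0.0184
```

Emit:
drive_tool --pt "0 0 0 0 0 -0.1 -1" --pt "0 0 0 0 0 -0.1 -1" --pt "0 0 0 0 0 0 -1"

```text
t: 7.92
position: [0.6131, 0.132, 0.1092]
tcp_rot: [179.7, -0.0, 91.3]
ft_force: [-15.9, -2.7, 40.1]
gripper_width: 0.0185
```

Emit:
drive_tool --pt "0 0 0 0 0 0.12 -1" --pt "0 0 0 0 0 0 0.1" --pt "0 0 0 0 0 0 0.1" --pt "0 0 0 0 0 0 0.1" --pt "0 0 0 0 0 1 0.1" --pt "0 0 0 0 0 1 0.1" --pt "0 0 0 0 0 1 0.1" --pt "0 0 0 0 0 0.5 0.1" --pt "0 0 0 0 0 0 0.1"

```text
t: 9.05
position: [0.6128, 0.1319, 0.2132]
tcp_rot: [179.9, -0.0, 91.3]
ft_force: [-0.0, 0.3, 0.2]
gripper_width: 0.0468
```

Emit:
drive_tool --pt "0 0 0 -0.95 1 0 0.2" --pt "0 0 0 -0.95 1 0 0.2" --pt "0 0 0 -0.95 1 0 0.2" --pt "0 0 0.2 -0.95 1 0 0.2" --pt "0 0 0.2 0 1 0 0.2" --pt "0 0 0.2 0 1 0 0.2" --pt "0 0 0.2 0 0.15 0 0.2" --pt "0 0 0 0 0 0 0.2" --pt "0 0 0 0 0 0 0.2"

```text
t: 10.18
position: [0.4985, 0.3155, 0.2125]
tcp_rot: [-180.0, 0.0, 95.8]
ft_force: [0.5, -0.5, -0.3]
gripper_width: 0.0511
```

```bash
python3 - <<'E'
from h import *
o=[]
for n,(x0,y0) in(("scene",(190,150)),("top",(260,130))):
    a,d=read_camera(n); o.append(cv2.resize(a[y0:y0+140,x0:x0+130],None,fx=3,fy=3,interpolation=cv2.INTER_CUBIC))
    h=cv2.cvtColor(a,cv2.COLOR_BGR2HSV); m=((h[...,0]<14)&(h[...,1]>150)&(h[...,2]>90)).astype(np.uint8)
    k,l,s,c=cv2.connectedComponentsWithStats(m)
    for i in range(1,k):
        if s[i][4]>14: print(n,s[i],c[i].round(1),np.median(cloud(n,d)[l==i],0).round(3))
cv2.imwrite("pics/g3.png",np.hstack(o))
s=get_state();print(s['position'],s['ft_force'])
E
```

```text
scene [122 178  15  13 163] [129.  184.1] [0.919 0.236 0.14 ]
scene [249 236   8  17 104] [252.7 243.9] [0.495 0.266 0.108]
scene [ 93 246  17  10  53] [100.8 250.8] [0.887 0.394 0.024]
scene [237 250   9  17 107] [241.  258.3] [0.489 0.323 0.106]
scene [250 253   8   8  48] [253.7 256.6] [0.493 0.266 0.069]
scene [238 269   8   7  40] [242.1 271.6] [0.488 0.324 0.068]
top [254  52  15  14 161] [261.2  58.5] [0.927 0.23  0.141]
top [286 176   7   8  43] [288.8 179.2] [0.613 0.133 0.135]
top [228 220   8   8  50] [231.3 223.4] [0.499 0.26  0.114]
top [275 249  13  18  53] [283.6 257.4] [0.438 0.127 0.051]
top [325 253  15   7  29] [331.1 255.7] [0.453 0.016 0.051]
top [376 253  15  10  47] [380.9 256.1] [ 0.461 -0.108  0.054]
top [344 261   4  12  15] [345.5 267.2] [ 0.424 -0.024  0.052]
[0.49855707 0.31552392 0.2128041 ] [0.08901607 0.35089482 0.44601641]
```

View pics/g3.png

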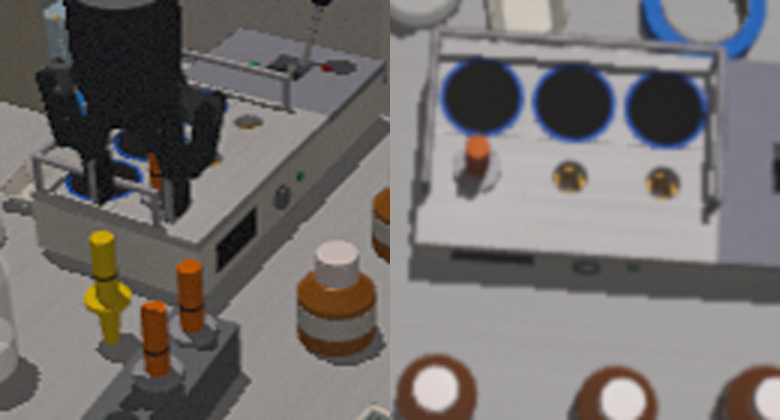

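The top crop shows the first post in the left socket, its grip top at (478,148) and z about 0.135, so it is home. Next is the middle post.

Emit:
drive_tool --pt "0 0 0 -0.19 0.06 -0.82 0.2" --pt "0 0 0 0 0 -0.82 0.2" --pt "0 0 0 0 0 -0.82 0.2" --pt "0 0 0 0 0 -0.82 0.2" --pt "0 0 0 0 0 -0.82 0.2" --pt "0 0 0 0 0 0 0.2" --pt "0 0 0 0 0 0 -1" --pt "0 0 0 0 0 0 -1" --pt "0 0 0 0 0 0 -1" --pt "0 0 0 0 0 0 -1"

```text
t: 11.52
position: [0.4932, 0.3183, 0.091]
tcp_rot: [179.9, -0.0, 95.8]
ft_force: [-1.3, -1.8, 7.0]
gripper_width: 0.0189
```

Emit:
drive_tool --pt "0 0 0 0 0 0 -1" --pt "0 0 0 0 0 1 -1" --pt "0 0 0 0 0 1 -1" --pt "0 0 0 0 0 1 -1" --pt "0 0 0 0 0 1 -1" --pt "0 0 0 0 0 0 -1"

```text
t: 12.28
position: [0.4935, 0.3186, 0.2121]
tcp_rot: [179.8, -0.1, 95.9]
ft_force: [0.1, -0.4, -3.1]
gripper_width: 0.019
```

Emit:
drive_tool --pt "0 0 0 0 -0.975 0 -1" --pt "0 0 0 0 -0.975 0 -1" --pt "0 0 0 0 -0.975 0 -1" --pt "0 0 -0.2 0 -0.975 0 -1" --pt "0 0 -0.2 0 -0.975 0 -1" --pt "0 0 -0.2 1 -0.975 0 -1" --pt "0 0 -0.2 1 -0.975 0 -1" --pt "0 0 0 1 -0.975 0 -1" --pt "0 0 0 1 -0.975 0 -1" --pt "0 0 0 0.02 0 0 -1"

```text
t: 13.52
position: [0.6144, 0.0528, 0.2076]
tcp_rot: [-179.9, 0.0, 91.1]
ft_force: [-1.2, -0.3, -1.0]
gripper_width: 0.0192
```

Emit:
drive_tool --pt "0 0 0 0 0 -0.8 -1" --pt "0 0 0 0 0 -0.8 -1" --pt "0 0 0 0 0 -0.8 -1" --pt "0 0 0 0 0 -0.2 -1" --pt "0 0 0 0 0 0 -1"

```text
t: 14.15
position: [0.6128, 0.0553, 0.1318]
tcp_rot: [-179.9, -0.0, 91.3]
ft_force: [-0.6, -0.2, -1.1]
gripper_width: 0.0186
```

Emit:
drive_tool --pt "0 0 0 0.03 0 -0.15 -1" --pt "0 0 0 0 0 -0.15 -1" --pt "0 0 0 0 0 0 -1"

```text
t: 14.52
position: [0.6138, 0.0549, 0.1225]
tcp_rot: [-179.9, 0.0, 91.3]
ft_force: [-1.3, -0.5, -1.5]
gripper_width: 0.0186
```

Emit:
drive_tool --pt "0 0 0 0 0 -0.12 -1" --pt "0 0 0 0 0 -0.08 -1" --pt "0 0 0 0 0 0 -1"

```text
t: 14.9
position: [0.6142, 0.0549, 0.1169]
tcp_rot: [180.0, 0.0, 91.3]
ft_force: [-2.1, -0.1, 2.9]
gripper_width: 0.019
```

Emit:
drive_tool --pt "0 0 0 0 0 -0.12 -1" --pt "0 0 0 0 0 -0.1 -1" --pt "0 0 0 0 0 0 -1"

```text
t: 15.28
position: [0.6145, 0.0549, 0.1111]
tcp_rot: [179.9, 0.0, 91.3]
ft_force: [-3.5, -0.9, 8.2]
gripper_width: 0.0184
```

Emit:
drive_tool --pt "0 0 0 0 0 -0.06 -1" --pt "0 0 0 0 0 0 -1"

```text
t: 15.52
position: [0.6145, 0.0549, 0.111]
tcp_rot: [179.8, 0.0, 91.3]
ft_force: [-8.7, -0.3, 22.1]
gripper_width: 0.0187
```

Emit:
drive_tool --pt "0 0 0 0 0 0.08 -1" --pt "0 0 0 0 0 0 0.1" --pt "0 0 0 0 0 0 0.1" --pt "0 0 0 0 0 0 0.1" --pt "0 0 0 0 0 1 0.1" --pt "0 0 0 0 0 1 0.1" --pt "0 0 0 0 0 1 0.1" --pt "0 0 0 0 0 0.4 0.1" --pt "0 0 0 0 0 0 0.1"

```text
t: 16.65
position: [0.6144, 0.0549, 0.213]
tcp_rot: [179.9, -0.0, 91.3]
ft_force: [0.1, -0.5, 0.1]
gripper_width: 0.0469
```

Emit:
drive_tool --pt "0 0 0 -0.96 1 0 0.2" --pt "0 0 0 -0.96 1 0 0.2" --pt "0 0 0 -0.96 1 0 0.2" --pt "0 0 0.2 -0.96 1 0 0.2" --pt "0 0 0.2 0 1 0 0.2" --pt "0 0 0.2 0 1 0 0.2" --pt "0 0 0.2 0 0.85 0 0.2" --pt "0 0 0 0 0 0 0.2" --pt "0 0 0 0 0 0 0.2"

```text
t: 17.77
position: [0.4986, 0.2599, 0.2119]
tcp_rot: [-179.9, 0.0, 95.8]
ft_force: [1.1, 0.1, 0.0]
gripper_width: 0.051
```

```bash
python3 - <<'E'
from h import *
for n in("top",):
    a,d=read_camera(n)
    h=cv2.cvtColor(a,cv2.COLOR_BGR2HSV); m=((h[...,0]<14)&(h[...,1]>150)&(h[...,2]>90)).astype(np.uint8)
    k,l,s,c=cv2.connectedComponentsWithStats(m)
    for i in range(1,k):
        if s[i][4]>14: print(n,s[i],c[i].round(1),np.median(cloud(n,d)[l==i],0).round(3))
s=get_state();print(s['position'],s['ft_force'])
E
```

```text
top [254  52  15  14 164] [261.3  58.5] [0.926 0.231 0.141]
top [286 176   7   8  45] [288.7 179.3] [0.613 0.133 0.135]
top [319 178   6   8  43] [321.4 181.4] [0.614 0.056 0.134]
top [275 249  13  19  51] [283.7 257.5] [0.437 0.127 0.051]
top [326 253  11   8  25] [330.4 256. ] [0.45  0.018 0.051]
top [374 253  16  15  66] [379.2 258. ] [ 0.456 -0.103  0.055]
top [342 265   6   9  16] [344.7 269.5] [ 0.419 -0.023  0.053]
[0.49879981 0.25969208 0.21213682] [ 0.42296688 -0.05517207  0.55377569]
```

Emit:
drive_tool --pt "0 0 0 0 0 -0.82 0.2" --pt "0 0 0 0 0 -0.82 0.2" --pt "0 0 0 0 0 -0.82 0.2" --pt "0 0 0 0 0 -0.82 0.2" --pt "0 0 0 0 0 -0.8 0.2" --pt "0 0 0 0 0 0 0.2" --pt "0 0 0 0 0 0 -1" --pt "0 0 0 0 0 0 -1" --pt "0 0 0 0 0 0 -1" --pt "0 0 0 0 0 0 -1"

```text
t: 19.08
position: [0.4994, 0.2605, 0.0914]
tcp_rot: [179.9, -0.0, 95.8]
ft_force: [-1.7, -1.3, 6.7]
gripper_width: 0.0189
```

Emit:
drive_tool --pt "0 0 0 0 0 0 -1" --pt "0 0 0 0 0 1 -1" --pt "0 0 0 0 0 1 -1" --pt "0 0 0 0 0 1 -1" --pt "0 0 0 0 0 1 -1" --pt "0 0 0 0 0 0 -1"

```text
t: 19.82
position: [0.4998, 0.2608, 0.2126]
tcp_rot: [179.8, -0.1, 95.9]
ft_force: [0.3, 0.1, -1.5]
gripper_width: 0.0191
```

Emit:
drive_tool --pt "0 0 0 0 -0.945 0 -1" --pt "0 0 0 0 -0.945 0 -1" --pt "0 0 0 0 -0.945 0 -1" --pt "0 0 -0.2 0 -0.945 0 -1" --pt "0 0 -0.2 0 -0.945 0 -1" --pt "0 0 -0.2 0 -0.945 0 -1" --pt "0 0 -0.2 0.97 -0.945 0 -1" --pt "0 0 0 0.97 -0.945 0 -1" --pt "0 0 0 0.97 -0.945 0 -1" --pt "0 0 0 0.97 -0.945 0 -1"

```text
t: 21.08
position: [0.6159, -0.024, 0.2091]
tcp_rot: [-179.9, -0.0, 91.3]
ft_force: [0.2, 0.2, -1.7]
gripper_width: 0.0183
```

Emit:
drive_tool --pt "0 0 0 0 0 0 -1" --pt "0 0 0 0 0 -0.8 -1" --pt "0 0 0 0 0 -0.8 -1" --pt "0 0 0 0 0 -0.8 -1" --pt "0 0 0 0 0 -0.2 -1" --pt "0 0 0 0 0 0 -1"

```text
t: 21.82
position: [0.6149, -0.0227, 0.1324]
tcp_rot: [-179.9, -0.0, 91.3]
ft_force: [0.3, -0.0, -1.8]
gripper_width: 0.0187
```

Emit:
drive_tool --pt "0 0 0 0.03 0 -0.15 -1" --pt "0 0 0 0 0 -0.15 -1" --pt "0 0 0 0 0 0 -1"

```text
t: 22.2
position: [0.6159, -0.0232, 0.1232]
tcp_rot: [-179.9, 0.0, 91.3]
ft_force: [-2.4, -1.3, -2.6]
gripper_width: 0.0189
```

Emit:
drive_tool --pt "0 0 0 0 0 -0.12 -1" --pt "0 0 0 0 0 -0.08 -1" --pt "0 0 0 0 0 0 -1"

```text
t: 22.58
position: [0.6162, -0.0231, 0.1175]
tcp_rot: [-180.0, 0.0, 91.3]
ft_force: [-4.0, -0.2, 2.1]
gripper_width: 0.0189
```

Emit:
drive_tool --pt "0 0 0 0 0 -0.12 -1" --pt "0 0 0 0 0 -0.1 -1" --pt "0 0 0 0 0 0 -1"

```text
t: 22.95
position: [0.6163, -0.0232, 0.1115]
tcp_rot: [180.0, 0.0, 91.3]
ft_force: [-5.2, -1.4, 7.4]
gripper_width: 0.0187
```

Emit:
drive_tool --pt "0 0 0 0 0 -0.06 -1" --pt "0 0 0 0 0 0 -1"

```text
t: 23.2
position: [0.6163, -0.0232, 0.1114]
tcp_rot: [179.9, 0.0, 91.3]
ft_force: [-10.4, 0.6, 21.0]
gripper_width: 0.0186
```

Emit:
drive_tool --pt "0 0 0 0 0 0.05 -1" --pt "0 0 0 0 0 0 0.1" --pt "0 0 0 0 0 0 0.1" --pt "0 0 0 0 0 0 0.1" --pt "0 0 0 0 0 1 0.1" --pt "0 0 0 0 0 1 0.1" --pt "0 0 0 0 0 1 0.1" --pt "0 0 0 0 0 0.4 0.1" --pt "0 0 0 0 0 0 0.1"

```text
t: 24.32
position: [0.6166, -0.0231, 0.2126]
tcp_rot: [180.0, 0.0, 91.3]
ft_force: [0.1, 0.2, 0.2]
gripper_width: 0.047
```

Emit:
drive_tool --pt "0 0 0 -1 1 0 0.3" --pt "0 0 0 -1 1 0 0.3" --pt "0 0 0 -1 1 0 0.3" --pt "0 0 0 -1 1 0 0.3" --pt "0 0 0 -1 1 0 0.3" --pt "0 0 0 -1 1 0 0.3" --pt "0 0 0 0 1 0 0.3" --pt "0 0 0 0 1 0 0.3" --pt "0 0 0 0 1 0 0.3"

```text
t: 25.45
position: [0.4356, 0.2477, 0.2111]
tcp_rot: [-179.9, 0.0, 91.3]
ft_force: [0.5, 1.0, -0.6]
gripper_width: 0.0559
```

```bash
cat > look.py <<'E'
from m import *
import sys
tag=sys.argv[1]; o=[]
for n,(x0,y0) in(("scene",(185,140)),("top",(260,130))):
    a,d=read_camera(n); o.append(cv2.resize(a[y0:y0+150,x0:x0+(130 if n=='scene' else 180)],None,fx=2.5,fy=2.5,interpolation=cv2.INTER_CUBIC))
    h=cv2.cvtColor(a,cv2.COLOR_BGR2HSV); P=cloud(n,d); q=P[...,0]
    z=(q>.3)&(q<.8)&(P[...,1]<.5)&(P[...,1]>-.4)
    for nm,m in(('or',(h[...,0]<14)&(h[...,1]>150)&(h[...,2]>90)),('cap',(h[...,1]<50)&(h[...,2]>150)&(P[...,2]>.075))):
        k,l,s,c=cv2.connectedComponentsWithStats((m&z).astype(np.uint8))
        for i in range(1,k):
            if 24<s[i][4]<300: 
                p=np.median(P[l==i],0); print(n,nm,s[i].tolist(),c[i].round(1),p.round(3),onplane(n,*c[i],.085)[:2].round(4) if p[2]<.1 else onplane(n,*c[i],.155)[:2].round(4) if nm=='cap' else '')
cv2.imwrite(f"pics/{tag}.png",np.hstack(o))
s=get_state();print(s['t'],s['position'],s['ft_force'])
E
python3 look.py g4
```

```text
scene or [239, 193, 7, 15, 85] [242.4 199.9] [0.61  0.138 0.125] 
scene or [240, 209, 7, 7, 32] [243.5 211.2] [0.608 0.137 0.091] [0.614  0.1305]
scene cap [336, 183, 12, 6, 53] [341.  185.4] [ 0.44  -0.125  0.087] [ 0.4412 -0.1266]
scene cap [321, 203, 12, 7, 67] [326.4 205.9] [0.429 0.    0.087] [ 0.43   -0.0023]
scene cap [295, 230, 15, 9, 92] [302.  233.7] [0.426 0.149 0.087] [0.4273 0.1464]
top or [286, 176, 7, 8, 46] [288.8 179.4] [0.613 0.133 0.135] 
top or [319, 178, 6, 8, 43] [321.4 181.4] [0.613 0.056 0.135] 
top or [351, 180, 7, 8, 46] [354.  183.5] [ 0.616 -0.022  0.135] 
top or [275, 249, 13, 19, 51] [283.6 257.1] [0.438 0.127 0.051] [0.4337 0.1295]
top or [374, 253, 14, 15, 65] [378.7 258.5] [ 0.455 -0.103  0.054] [ 0.45   -0.0987]
top cap [262, 112, 14, 10, 96] [268.6 116.4] [0.788 0.199 0.09 ] [0.7922 0.2003]
top cap [215, 143, 10, 13, 28] [219.8 147.5] [0.697 0.314 0.094] [0.6965 0.3154]
top cap [268, 252, 15, 15, 173] [274.8 259.2] [0.427 0.15  0.084] [0.4268 0.1501]
top cap [330, 256, 15, 15, 169] [337.1 263.4] [0.43  0.001 0.084] [0.4297 0.0007]
top cap [382, 256, 14, 15, 168] [388.5 262.7] [ 0.442 -0.123  0.084] [ 0.4417 -0.1229]
25.55 [0.4356705  0.248735   0.21095955] [-0.38183002 -0.42431748 -0.05815393]
```

View pics/g4.png

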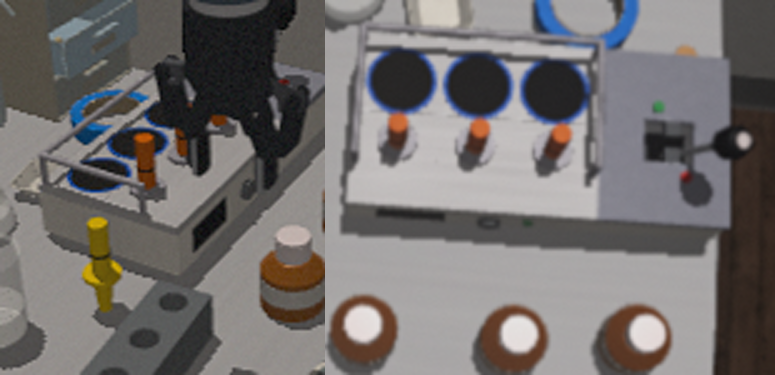

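All three orange grips are at z 0.135 with their flanges on the deck, and the caps measure consistently in both views. On to the jars, left jar first, to the left pad.

Emit:
drive_tool --pt "0 0 0 -0.07 -0.82 -0.6 0.3" --pt "0 0 0 -0.07 -0.82 -0.6 0.3" --pt "0 0 0 -0.07 -0.82 -0.6 0.3" --pt "0 0 0 -0.07 -0.82 -0.6 0.3" --pt "0 0 0 0 0 0 0.3" --pt "0 0 0 0 0 -0.65 0.3" --pt "0 0 0 0 0 -0.65 0.3" --pt "0 0 0 0 0 -0.65 0.3" --pt "0 0 0 0 0 0 0.3"

```text
t: 26.68
position: [0.4272, 0.1486, 0.0812]
tcp_rot: [-179.9, 0.0, 91.3]
ft_force: [-0.1, 0.3, -0.3]
gripper_width: 0.0552
```

Emit:
drive_tool --pt "0 0 0 0 0 0 -1" --pt "0 0 0 0 0 0 -1" --pt "0 0 0 0 0 0 -1" --pt "0 0 0 0 0 0 -1"

```text
t: 27.18
position: [0.428, 0.1487, 0.083]
tcp_rot: [179.9, -0.0, 91.3]
ft_force: [-3.8, 0.9, 6.5]
gripper_width: 0.0341
```

Emit:
drive_tool --pt "0 0 0 0 0 0.5 -1" --pt "0 0 0 0 0 1 -1" --pt "0 0 0 0 0 1 -1" --pt "0 0 0 0 0 1 -1" --pt "0 0 0 0 0 1 -1" --pt "0 0 0 0 0 0.9 -1" --pt "0 0 0 0 0 0 -1"

```text
t: 28.05
position: [0.4287, 0.1486, 0.2456]
tcp_rot: [179.8, -0.0, 91.3]
ft_force: [0.2, 0.8, -3.5]
gripper_width: 0.0339
```

Emit:
drive_tool --pt "0 0 0 0.93 -0.06 0 -1" --pt "0 0 0 0.93 -0.06 0 -1" --pt "0 0 0 0.93 -0.06 0 -1" --pt "0 0 0 0.93 -0.06 0 -1" --pt "0 0 0 0.93 -0.06 0 -1" --pt "0 0 0 0.93 -0.06 0 -1" --pt "0 0 0 0.93 -0.06 0 -1" --pt "0 0 0 0.93 -0.06 0 -1" --pt "0 0 0 0.93 -0.06 0 -1" --pt "0 0 0 0 0 0 -1"

```text
t: 29.3
position: [0.6801, 0.1319, 0.2408]
tcp_rot: [-179.8, 0.0, 91.2]
ft_force: [-0.6, 0.3, -2.8]
gripper_width: 0.0339
```

Emit:
drive_tool --pt "0 0 0 0 0 0 -1" --pt "0 0 0 0 0 0 -1"

```text
t: 29.55
position: [0.6783, 0.1325, 0.244]
tcp_rot: [-180.0, 0.0, 91.3]
ft_force: [-0.2, -0.1, -3.0]
gripper_width: 0.0342
```

```bash
python3 look.py g5
```

```text
scene or [269, 169, 6, 14, 62] [271.6 175.8] [ 0.614 -0.017  0.123] 
scene or [254, 181, 8, 13, 76] [257.6 186.7] [0.612 0.06  0.127] 
scene or [270, 184, 5, 6, 28] [271.9 186.5] [ 0.613 -0.017  0.088] [ 0.6167 -0.0226]
scene or [240, 194, 6, 14, 73] [242.4 200.4] [0.61  0.139 0.125] 
scene or [256, 196, 6, 6, 32] [258.5 198.3] [0.61  0.061 0.089] [0.615  0.0539]
scene or [240, 209, 7, 7, 33] [243.5 211.1] [0.607 0.138 0.092] [0.6142 0.1303]
scene cap [336, 183, 12, 6, 53] [341.  185.4] [ 0.441 -0.124  0.087] [ 0.4412 -0.1266]
scene cap [321, 203, 12, 7, 68] [326.5 205.8] [0.429 0.    0.087] [ 0.43   -0.0025]
top or [351, 180, 7, 8, 45] [354.  183.4] [ 0.617 -0.022  0.135] 
top or [377, 253, 14, 7, 36] [382.  255.2] [ 0.464 -0.11   0.055] [ 0.4585 -0.1063]
top cap [260, 0, 6, 52, 210] [262.4  25.3] [0.646 0.174 0.674] [1.0169 0.2365]
top cap [268, 0, 6, 51, 231] [270.1  25.3] [0.646 0.165 0.674] [1.0187 0.2167]
top cap [321, 0, 5, 53, 226] [322.7  26.5] [0.65  0.099 0.674] [1.0274 0.0808]
top cap [328, 0, 5, 52, 251] [330.   25.6] [0.654 0.09  0.674] [1.0323 0.0622]
top cap [196, 151, 4, 15, 25] [197.  157.8] [0.66  0.368 0.096] [0.6644 0.3698]
top cap [204, 158, 21, 14, 67] [215.1 167. ] [0.638 0.319 0.092] [0.644  0.3209]
top cap [382, 256, 14, 15, 168] [388.5 262.7] [ 0.442 -0.123  0.084] [ 0.4417 -0.1229]
top cap [363, 298, 3, 25, 46] [363.9 311.5] [0.311 0.035 0.688] [ 0.3202 -0.0581]
29.65 [0.67845769 0.13245651 0.24444163] [ 0.3846829  -0.36804588 -2.19104013]
```

View pics/g5.png

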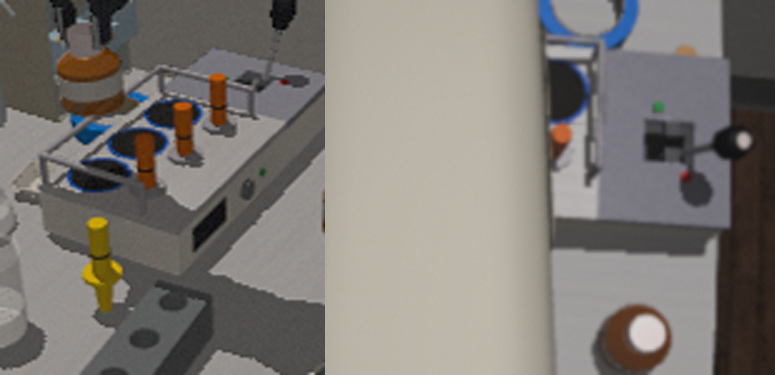

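The jar hangs upright above the left pad and all three flanges are seated. Lowering with a slight bias inward from the rail.

Emit:
drive_tool --pt "0 0 0 0 -0.12 -0.7 -1" --pt "0 0 0 0 0 -0.7 -1" --pt "0 0 0 0 0 -0.7 -1" --pt "0 0 0 0 0 -0.6 -1" --pt "0 0 0 0 0 -0.1 -1" --pt "0 0 0 0 0 0 -1"

```text
t: 30.4
position: [0.679, 0.1288, 0.1608]
tcp_rot: [180.0, -0.0, 91.3]
ft_force: [-0.0, -0.0, -2.5]
gripper_width: 0.0341
```

Emit:
drive_tool --pt "0 0 0 0 0 -0.1 -1" --pt "0 0 0 0 0 -0.1 -1" --pt "0 0 0 0 0 0 -1"

```text
t: 30.78
position: [0.6789, 0.1287, 0.1539]
tcp_rot: [-180.0, 0.0, 91.3]
ft_force: [-0.8, 0.9, -3.0]
gripper_width: 0.0342
```

Emit:
drive_tool --pt "0 0 0 0 0 -0.05 -1" --pt "0 0 0 0 0 0 -1"

```text
t: 31.02
position: [0.679, 0.1288, 0.1531]
tcp_rot: [180.0, -0.0, 91.3]
ft_force: [-2.3, 1.0, 2.2]
gripper_width: 0.034
```

Emit:
drive_tool --pt "0 0 0 0 0 0 0.2" --pt "0 0 0 0 0 0 0.2" --pt "0 0 0 0 0 0 0.2" --pt "0 0 0 0 0 0.7 0.2" --pt "0 0 0 0 0 1 0.2" --pt "0 0 0 0 0 1 0.2" --pt "0 0 0 0 0 0 0.2"

```text
t: 31.9
position: [0.6799, 0.1288, 0.2362]
tcp_rot: [179.7, -0.0, 91.3]
ft_force: [-0.4, 0.0, -1.3]
gripper_width: 0.0509
```

Emit:
drive_tool --pt "0 0 0 -1 -0.5 0 0.3" --pt "0 0 0 -1 -0.5 0 0.3" --pt "0 0 0 -1 -0.5 0 0.3" --pt "0 0 0 -1 -0.5 0 0.3" --pt "0 0 0 -1 -0.5 0 0.3" --pt "0 0 0 -1 -0.5 0 0.3" --pt "0 0 0 -1 -0.5 -0.6 0.3" --pt "0 0 0 -1 -0.5 -1 0.3" --pt "0 0 0 -0.3 -0.2 -1 0.3" --pt "0 0 0 0 0 0 0.3"

```text
t: 33.15
position: [0.4281, 0.0027, 0.1539]
tcp_rot: [-179.8, -0.0, 91.2]
ft_force: [-0.3, 0.2, -0.0]
gripper_width: 0.0555
```

```bash
python3 look.py g6
```

```text
scene or [269, 169, 6, 14, 67] [271.5 175.7] [ 0.614 -0.017  0.125] 
scene or [254, 181, 8, 13, 74] [257.7 186.6] [0.612 0.06  0.127] 
scene or [270, 184, 5, 6, 30] [272.  186.5] [ 0.612 -0.017  0.09 ] [ 0.6166 -0.0228]
scene or [239, 193, 7, 15, 77] [242.4 200. ] [0.61  0.138 0.127] 
scene or [256, 196, 6, 6, 32] [258.5 198.4] [0.611 0.06  0.088] [0.6146 0.0543]
scene or [240, 209, 7, 7, 31] [243.5 211.2] [0.608 0.138 0.091] [0.6138 0.1307]
scene cap [217, 180, 13, 6, 65] [222.8 182.4] [0.675 0.129 0.157] [0.6782 0.1273]
scene cap [322, 203, 11, 5, 35] [327.7 204.5] [ 0.429 -0.008  0.087] [ 0.4301 -0.0101]
top or [299, 149, 6, 17, 49] [302.  157.5] [0.673 0.106 0.122] 
top or [286, 175, 7, 9, 50] [288.8 179. ] [0.613 0.133 0.135] 
top or [319, 178, 6, 8, 43] [321.4 181.4] [0.614 0.056 0.135] 
top or [351, 180, 7, 6, 34] [354.2 182.6] [ 0.618 -0.022  0.135] 
top cap [261, 112, 15, 10, 100] [268.2 116.2] [0.788 0.2   0.089] [0.7926 0.2014]
top cap [298, 140, 26, 3, 37] [309.7 141.1] [0.724 0.09  0.108] [0.7052 0.0915]
top cap [196, 143, 29, 29, 156] [211.2 159.9] [0.655 0.324 0.094] [0.6617 0.3331]
top cap [285, 144, 16, 14, 178] [292.5 150.4] [0.678 0.13  0.154] [0.6782 0.1302]
33.25 [0.43052415 0.00271703 0.15606149] [0.89131351 0.24768967 0.64554522]
```

Emit:
drive_tool --pt "0 0 0 0 -0.06 -0.83 0.3" --pt "0 0 0 0 0 -0.83 0.3" --pt "0 0 0 0 0 -0.83 0.3" --pt "0 0 0 0 0 0 0.3" --pt "0 0 0 0 0 0 -1" --pt "0 0 0 0 0 0 -1" --pt "0 0 0 0 0 0 -1" --pt "0 0 0 0 0 0 -1"

```text
t: 34.25
position: [0.4307, 0.0008, 0.0822]
tcp_rot: [179.9, 0.0, 91.3]
ft_force: [-3.4, 0.7, 6.2]
gripper_width: 0.0344
```

Emit:
drive_tool --pt "0 0 0 0 0 0.5 -1" --pt "0 0 0 0 0 1 -1" --pt "0 0 0 0 0 1 -1" --pt "0 0 0 0 0 1 -1" --pt "0 0 0 0 0 1 -1" --pt "0 0 0 0 0 0.9 -1" --pt "0 0 0 0 0 0 -1"

```text
t: 35.12
position: [0.4309, 0.0008, 0.2447]
tcp_rot: [179.8, 0.0, 91.3]
ft_force: [0.0, 0.4, -4.0]
gripper_width: 0.0341
```

Emit:
drive_tool --pt "0 0 0 0.92 0.2 0 -1" --pt "0 0 0 0.92 0.2 0 -1" --pt "0 0 0 0.92 0.2 0 -1" --pt "0 0 0 0.92 0.2 0 -1" --pt "0 0 0 0.92 0.2 0 -1" --pt "0 0 0 0.92 0.2 0 -1" --pt "0 0 0 0.92 0.2 0 -1" --pt "0 0 0 0.92 0.2 0 -1" --pt "0 0 0 0.92 0.2 0 -1" --pt "0 0 0 0 0 0 -1"

```text
t: 36.38
position: [0.6794, 0.0552, 0.2399]
tcp_rot: [-179.8, -0.0, 91.3]
ft_force: [0.2, -0.4, -4.7]
gripper_width: 0.0344
```

Emit:
drive_tool --pt "0 0 0 0 0 0 -1" --pt "0 0 0 0 0 0 -1"

```text
t: 36.62
position: [0.6777, 0.0548, 0.2428]
tcp_rot: [-180.0, -0.0, 91.3]
ft_force: [-0.2, 0.1, -2.9]
gripper_width: 0.0344
```

Emit:
drive_tool --pt "0 0 0 0 0 -0.7 -1" --pt "0 0 0 0 0 -0.7 -1" --pt "0 0 0 0 0 -0.7 -1" --pt "0 0 0 0 0 -0.6 -1" --pt "0 0 0 0 0 -0.1 -1" --pt "0 0 0 0 0 0 -1"

```text
t: 37.38
position: [0.6783, 0.0548, 0.1596]
tcp_rot: [180.0, 0.0, 91.3]
ft_force: [0.6, -0.2, -3.6]
gripper_width: 0.0336
```

Emit:
drive_tool --pt "0 0 0 0 0 -0.1 -1" --pt "0 0 0 0 0 -0.1 -1" --pt "0 0 0 0 0 0 -1"

```text
t: 37.75
position: [0.6783, 0.0549, 0.1527]
tcp_rot: [-180.0, -0.0, 91.3]
ft_force: [-0.2, 0.6, -3.1]
gripper_width: 0.0345
```

Emit:
drive_tool --pt "0 0 0 0 0 -0.05 -1" --pt "0 0 0 0 0 0 -1"

```text
t: 38.0
position: [0.6784, 0.0549, 0.1524]
tcp_rot: [179.9, 0.0, 91.3]
ft_force: [-4.3, -0.6, 4.7]
gripper_width: 0.0339
```

Emit:
drive_tool --pt "0 0 0 0 0 0 0.2" --pt "0 0 0 0 0 0 0.2" --pt "0 0 0 0 0 0 0.2" --pt "0 0 0 0 0 0.7 0.2" --pt "0 0 0 0 0 1 0.2" --pt "0 0 0 0 0 1 0.2" --pt "0 0 0 0 0 0 0.2"

```text
t: 38.88
position: [0.6793, 0.0549, 0.2349]
tcp_rot: [179.7, 0.0, 91.3]
ft_force: [0.5, -0.3, -0.9]
gripper_width: 0.051
```

Emit:
drive_tool --pt "0 0 0 -0.99 -0.74 0 0.3" --pt "0 0 0 -0.99 -0.74 0 0.3" --pt "0 0 0 -0.99 -0.74 0 0.3" --pt "0 0 0 -0.99 -0.74 0 0.3" --pt "0 0 0 -0.99 -0.74 0 0.3" --pt "0 0 0 -0.99 -0.74 0 0.3" --pt "0 0 0 -0.99 -0.74 -0.6 0.3" --pt "0 0 0 -0.99 -0.74 -1 0.3" --pt "0 0 0 0 0 -1 0.3" --pt "0 0 0 0 0 0 0.3"

```text
t: 40.12
position: [0.4392, -0.1223, 0.1525]
tcp_rot: [-179.8, -0.1, 91.2]
ft_force: [-0.6, -0.8, -0.4]
gripper_width: 0.0557
```

Emit:
drive_tool --pt "0 0 0 0 0 0 0.3" --pt "0 0 0 0 0 0 0.3"

```text
t: 40.38
position: [0.4416, -0.1227, 0.1553]
tcp_rot: [179.9, 0.0, 91.3]
ft_force: [-0.3, 0.4, 0.1]
gripper_width: 0.0554
```

```bash
python3 look.py g7
```

```text
scene or [269, 169, 6, 14, 64] [271.5 175.4] [ 0.614 -0.017  0.124] 
scene or [254, 181, 8, 13, 73] [257.6 186.6] [0.612 0.06  0.128] 
scene or [270, 184, 5, 6, 28] [271.9 186.4] [ 0.613 -0.018  0.089] [ 0.6171 -0.023 ]
scene or [239, 193, 7, 15, 79] [242.4 199.7] [0.609 0.138 0.126] 
scene or [255, 196, 7, 6, 33] [258.5 198.4] [0.61  0.061 0.089] [0.6147 0.0541]
scene or [240, 209, 7, 7, 30] [243.5 211.2] [0.608 0.138 0.092] [0.614  0.1305]
scene cap [234, 168, 12, 6, 57] [239.2 170.6] [0.676 0.052 0.157] [0.6784 0.0497]
scene cap [217, 180, 13, 6, 65] [222.8 182.4] [0.676 0.131 0.157] [0.6782 0.1273]
scene cap [337, 183, 11, 4, 25] [342.  184.3] [ 0.442 -0.133  0.087] [ 0.4412 -0.1346]
top or [298, 149, 7, 16, 48] [302.1 157.3] [0.674 0.106 0.122] 
top or [311, 151, 5, 11, 25] [313.  155.8] [0.681 0.08  0.123] 
top or [329, 154, 6, 14, 39] [332.4 161.9] [0.668 0.031 0.123] 
top or [286, 175, 7, 9, 51] [288.8 178.9] [0.614 0.133 0.135] 
top or [318, 177, 8, 9, 52] [321.5 180.9] [0.616 0.056 0.135] 
top or [351, 180, 7, 8, 45] [354.  183.4] [ 0.616 -0.022  0.136] 
top or [374, 253, 1
[... 271 characters left out ...]
] [0.678 0.13  0.154] [0.6782 0.1304]
top cap [317, 146, 15, 15, 176] [324.3 153.3] [0.678 0.055 0.154] [0.6779 0.0549]
top cap [196, 150, 5, 17, 37] [197.6 157.7] [0.66  0.367 0.094] [0.6648 0.3684]
top cap [203, 157, 22, 15, 72] [215.5 166.7] [0.639 0.317 0.091] [0.6449 0.32  ]
top cap [322, 184, 6, 11, 29] [325. 189.] [0.614 0.042 0.076] [0.6109 0.0427]
top cap [425, 185, 28, 57, 294] [439.8 214.4] [ 0.443 -0.074  0.596] [ 0.5547 -0.2237]
top cap [482, 216, 24, 60, 245] [494.8 247.5] [ 0.405 -0.149  0.596] [ 0.4877 -0.3585]
top cap [388, 256, 6, 14, 59] [390.4 262.7] [ 0.444 -0.128  0.084] [ 0.4421 -0.1276]
40.475 [ 0.44138169 -0.12263934  0.15505736] [-0.03097819 -0.89935969  0.13767148]
```

View pics/g7.png

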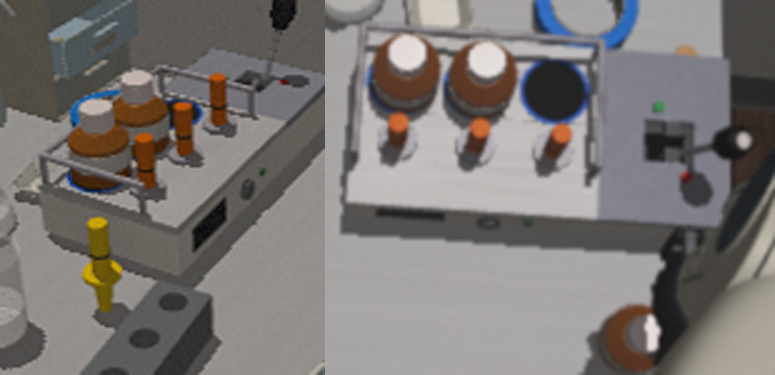

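Two jars stand centred on the left and middle pads, with the posts seated. The third jar is under the tool.

Emit:
drive_tool --pt "0 0 0 0 0 -0.83 0.3" --pt "0 0 0 0 0 -0.83 0.3" --pt "0 0 0 0 0 -0.83 0.3" --pt "0 0 0 0 0 0 0.3" --pt "0 0 0 0 0 0 -1" --pt "0 0 0 0 0 0 -1" --pt "0 0 0 0 0 0 -1" --pt "0 0 0 0 0 0 -1"

```text
t: 41.48
position: [0.4412, -0.123, 0.0809]
tcp_rot: [179.9, 0.1, 91.3]
ft_force: [-2.8, 0.7, 7.6]
gripper_width: 0.0346
```

Emit:
drive_tool --pt "0 0 0 0 0 0.5 -1" --pt "0 0 0 0 0 1 -1" --pt "0 0 0 0 0 1 -1" --pt "0 0 0 0 0 1 -1" --pt "0 0 0 0 0 1 -1" --pt "0 0 0 0 0 0.9 -1" --pt "0 0 0 0 0 0 -1"

```text
t: 42.35
position: [0.4416, -0.123, 0.2436]
tcp_rot: [179.8, 0.1, 91.3]
ft_force: [0.3, -0.1, -3.4]
gripper_width: 0.0345
```

Emit:
drive_tool --pt "0 0 0 1 0.43 0 -1" --pt "0 0 0 1 0.43 0 -1" --pt "0 0 0 1 0.43 0 -1" --pt "0 0 0 1 0.43 0 -1" --pt "0 0 0 1 0.43 0 -1" --pt "0 0 0 1 0.43 0 -1" --pt "0 0 0 1 0.43 0 -1" --pt "0 0 0 1 0.43 0 -1" --pt "0 0 0 0 0 0 -1"

```text
t: 43.48
position: [0.6819, -0.0185, 0.2388]
tcp_rot: [-179.8, -0.0, 91.3]
ft_force: [0.2, 0.5, -3.0]
gripper_width: 0.034
```

Emit:
drive_tool --pt "0 0 0 0 0 0 -1" --pt "0 0 0 0 0 0 -1"

```text
t: 43.72
position: [0.6801, -0.0199, 0.2417]
tcp_rot: [-180.0, 0.0, 91.2]
ft_force: [-0.2, -0.8, -1.0]
gripper_width: 0.0338
```

Emit:
drive_tool --pt "0 0 0 0 0 -0.7 -1" --pt "0 0 0 0 0 -0.7 -1" --pt "0 0 0 0 0 -0.7 -1" --pt "0 0 0 0 0 -0.6 -1" --pt "0 0 0 0 0 -0.1 -1" --pt "0 0 0 0 0 0 -1"

```text
t: 44.48
position: [0.6807, -0.0198, 0.1585]
tcp_rot: [180.0, 0.0, 91.2]
ft_force: [-0.5, 0.7, -2.4]
gripper_width: 0.0343
```

Emit:
drive_tool --pt "0 0 0 0 0 -0.1 -1" --pt "0 0 0 0 0 -0.1 -1" --pt "0 0 0 0 0 0 -1"

```text
t: 44.85
position: [0.6807, -0.0195, 0.1515]
tcp_rot: [-180.0, -0.0, 91.3]
ft_force: [-0.3, 0.6, -2.9]
gripper_width: 0.0343
```

Emit:
drive_tool --pt "0 0 0 0 0 -0.05 -1" --pt "0 0 0 0 0 0 -1"

```text
t: 45.1
position: [0.6809, -0.0195, 0.1511]
tcp_rot: [179.9, 0.0, 91.3]
ft_force: [-3.4, 0.3, 3.7]
gripper_width: 0.0342
```

Emit:
drive_tool --pt "0 0 0 0 0 0 0.2" --pt "0 0 0 0 0 0 0.2" --pt "0 0 0 0 0 0 0.2" --pt "0 0 0 0 0 0.7 0.2" --pt "0 0 0 0 0 1 0.2" --pt "0 0 0 0 0 1 0.2" --pt "0 0 0 0 0 0.5 0.2"

```text
t: 45.98
position: [0.6812, -0.0195, 0.2478]
tcp_rot: [179.9, 0.0, 91.3]
ft_force: [-0.0, 0.3, 1.3]
gripper_width: 0.0513
```

Emit:
drive_tool --pt "0 0 0 -1 0 0 0.2" --pt "0 0 0 -1 0 0 0.2" --pt "0 0 0 -1 0 0 0.2" --pt "0 0 0 -1 0 0 0.2" --pt "0 0 0 -1 0 0 0.2" --pt "0 0 0 -1 0 0 0.2" --pt "0 0 0 -1 0 0 0.2" --pt "0 0 0 -1 0 0 0.2" --pt "0 0 0 0 0 0 0.2" --pt "0 0 0 0 0 0 0.2"

```text
t: 47.22
position: [0.4413, -0.0196, 0.2461]
tcp_rot: [180.0, 0.0, 91.3]
ft_force: [-0.6, 0.0, -0.0]
gripper_width: 0.0515
```

```bash
python3 look.py g8 | grep -v ' or .*0\.0[0-9]*\] \[' ; python3 - <<'E'
from h import *
for n in('scene','top'):
    a,d=read_camera(n);P=cloud(n,d)
    m=((P[...,2]>.12)&(P[...,2]<.22)&(P[...,0]>.53)&(P[...,0]<.75)&(P[...,1]<-.1)&(P[...,1]>-.28)&(a.max(-1)<130)).astype(np.uint8)
    k,l,s,c=cv2.connectedComponentsWithStats(m)
    for i in range(1,k):
        if s[i][4]>20: q=P[l==i]; print(n,s[i],c[i],q.mean(0),q.min(0),q.max(0)); b=max(range(1,k),key=lambda i:s[i][4])
    x,y,w,h,_=s[b]; print('box centre',x+w/2-.5,y+h/2-.5,onplane(n,x+w/2-.5,y+w/2-.5,.163),proj(n,[.613,-.176,.163]))
E
```

```text
scene or [269, 169, 6, 14, 66] [271.5 175.5] [ 0.614 -0.018  0.124] 
scene or [255, 181, 7, 13, 70] [257.7 186.9] [0.612 0.06  0.126] 
scene or [239, 193, 7, 15, 83] [242.3 199.9] [0.61  0.138 0.126] 
scene or [255, 196, 7, 6, 30] [258.1 198.3] [0.611 0.062 0.09 ] [0.6159 0.0543]
scene cap [247, 158, 12, 5, 45] [252.6 160.2] [ 0.68  -0.021  0.157] [ 0.6819 -0.0239]
scene cap [234, 168, 12, 6, 57] [239.2 170.6] [0.676 0.052 0.156] [0.6784 0.0497]
scene cap [217, 180, 13, 6, 65] [222.8 182.4] [0.676 0.128 0.156] [0.6782 0.1273]
top or [298, 149, 7, 18, 55] [301.7 158.1] [0.671 0.107 0.122] 
top or [325, 154, 10, 15, 45] [331.8 162.4] [0.666 0.032 0.124] 
top or [360, 158, 6, 11, 28] [363.4 163.7] [ 0.671 -0.044  0.123] 
top or [286, 175, 7, 9, 51] [288.8 178.9] [0.614 0.133 0.135] 
top or [318, 177, 8, 9, 52] [321.5 180.9] [0.616 0.056 0.134] 
top or [351, 179, 7, 9, 49] [354.  183.1] [ 0.617 -0.022  0.135] 
top cap [262, 113, 14, 9, 93] [268.4 116.6] [0.788 0.201 0.087] [0.7916 0.2009]
top cap [215, 143, 10, 13, 25] [219.7 147.3] [0.697 0.314 0.094] [0.6972 0.3158]
top cap [285, 144, 
[... 166 characters left out ...]
, 15, 171] [356.  154.9] [ 0.681 -0.02   0.154] [ 0.681  -0.0202]
top cap [196, 150, 5, 17, 34] [197.5 157.6] [0.663 0.367 0.094] [0.6652 0.3687]
top cap [204, 158, 21, 14, 69] [215.2 167. ] [0.639 0.318 0.092] [0.6439 0.3205]
47.325 [ 0.44147802 -0.01957073  0.2459204 ] [-0.00352597 -0.69546993 -0.30851056]
scene [293 137  11  20 140] [297.75       145.00714286] [ 0.61168206 -0.1728629   0.15975816] [ 0.59839957 -0.18871102  0.12184283] [ 0.62995941 -0.16462782  0.18060149]
box centre 298.0 146.5 [ 0.61846098 -0.18710622  0.163     ] [297.85703594 143.61834025]Traceback (most recent call last):
  File "<stdin>", line 8, in <module>
IndexError: index 1 is out of bounds for axis 0 with size 1
```

View pics/g8.png

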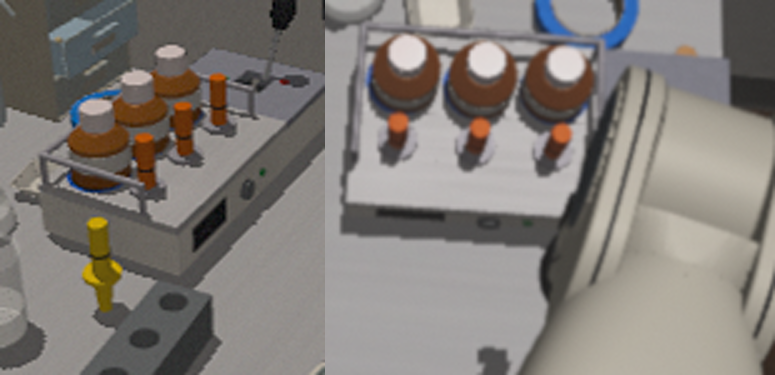

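All three jars are centred on their pads and upright, and the knob is at about (0.613, -0.177). Now the lever.

Emit:
drive_tool --pt "0 0 0 0.95 -0.875 0 0.35" --pt "0 0 0 0.95 -0.875 0 0.35" --pt "0 0 0 0.95 -0.875 0 0.35" --pt "0 0 0 0.95 -0.875 0 0.35" --pt "0 0 0 0.95 -0.875 0 0.35" --pt "0 0 0 0.95 -0.875 0 0.35" --pt "0 0 0 0 0 0 0.35" --pt "0 0 0 0 0 0 0.35" --force 25

```text
t: 48.42
position: [0.6117, -0.1768, 0.2454]
tcp_rot: [-179.9, -0.0, 91.3]
ft_force: [-0.8, 1.0, -0.3]
gripper_width: 0.0576
```

Emit:
drive_tool --pt "0 0 0 0 0 -0.9 0.35" --pt "0 0 0 0 0 -0.7 0.35" --pt "0 0 0 0 0 -0.7 0.35" --pt "0 0 0 0 0 -0.6 0.35" --pt "0 0 0 0 0 0 0.35"

```text
t: 49.05
position: [0.6108, -0.176, 0.1585]
tcp_rot: [-179.9, -0.1, 91.3]
ft_force: [0.4, 0.8, 0.6]
gripper_width: 0.0575
```

Emit:
drive_tool --pt "0 0 0 0 0 0 -1" --pt "0 0 0 0 0 0 -1" --pt "0 0 0 0 0 0 -1" --pt "0 0 0 0 0 0 -1"

```text
t: 49.55
position: [0.6125, -0.1774, 0.1605]
tcp_rot: [179.9, 0.1, 91.3]
ft_force: [-0.0, -0.7, 6.1]
gripper_width: 0.0315
```

Emit:
drive_tool --pt "0 0 0 0.37 0 0.05 -1" --pt "0 0 0 0.37 0.01 0.05 -1" --pt "0 0 0 0.36 0.01 0.03 -1" --pt "0 0 0 0 0 0 -1"

```text
t: 50.05
position: [0.6457, -0.1765, 0.1628]
tcp_rot: [180.0, 0.0, 91.3]
ft_force: [-2.4, -0.9, 3.5]
gripper_width: 0.031
```

Emit:
drive_tool --pt "0 0 0 0 0.12 0 -1" --pt "0 0 0 0 0.12 0 -1" --pt "0 0 0 0 0 0 -1"

```text
t: 50.42
position: [0.6454, -0.1693, 0.1641]
tcp_rot: [179.9, 0.1, 91.3]
ft_force: [-1.2, -2.2, 6.7]
gripper_width: 0.0307
```

Emit:
drive_tool --pt "0 0 0 0 0.3 0.07 -1" --pt "0 0 0 0 0.3 0.05 -1" --pt "0 0 0 0 0.3 0 -1" --pt "0 0 0 0 0 0 -1"

```text
t: 50.92
position: [0.6448, -0.1409, 0.1668]
tcp_rot: [180.0, -0.1, 91.3]
ft_force: [-3.0, 0.8, 3.9]
gripper_width: 0.031
```

Emit:
drive_tool --pt "0 0 0 0 0.3 0 -1" --pt "0 0 0 0 0.3 -0.05 -1" --pt "0 0 0 0 0.3 -0.07 -1" --pt "0 0 0 0 0 0 -1"

```text
t: 51.42
position: [0.6454, -0.1137, 0.1641]
tcp_rot: [179.9, -0.0, 91.3]
ft_force: [-1.0, 1.4, 8.4]
gripper_width: 0.0311
```

Emit:
drive_tool --pt "0 0 0 0 0.18 -0.02 -1" --pt "0 0 0 0 0 0 -1"

```text
t: 51.68
position: [0.6454, -0.1087, 0.1632]
tcp_rot: [179.9, -0.0, 91.3]
ft_force: [-1.0, 0.6, 6.5]
gripper_width: 0.031
```

Emit:
drive_tool --pt "0 0 0 0.35 0 -0.03 -1" --pt "0 0 0 0.35 0 -0.04 -1" --pt "0 0 0 0 0 0 -1"

```text
t: 52.05
position: [0.665, -0.1075, 0.1602]
tcp_rot: [-179.9, -0.2, 91.3]
ft_force: [-4.2, 6.8, 8.6]
gripper_width: 0.0312
```

Emit:
drive_tool --pt "0 0 0 0.25 0.03 -0.04 -1" --pt "0 0 0 0.25 0 -0.04 -1" --pt "0 0 0 0 0 0 -1"

```text
t: 52.42
position: [0.6775, -0.1069, 0.1569]
tcp_rot: [-179.5, -0.2, 91.3]
ft_force: [-14.5, 3.8, 8.0]
gripper_width: 0.0312
```

Emit:
drive_tool --pt "0 0 0 0.12 0 0 -1" --pt "0 0 0 0 0 0 -1"

```text
t: 52.68
position: [0.6799, -0.1069, 0.1565]
tcp_rot: [-179.4, -0.2, 91.3]
ft_force: [-17.7, 5.1, 7.6]
gripper_width: 0.0308
```

Emit:
drive_tool --pt "0 0 0 0.1 0 0 -1" --pt "0 0 0 0 0 0 -1"

```text
t: 52.92
position: [0.6818, -0.1069, 0.1561]
tcp_rot: [-179.2, -0.2, 91.2]
ft_force: [-22.6, 3.4, 7.3]
gripper_width: 0.0314
```

Emit:
drive_tool --pt "0 0 0 -0.1 0 0 -1" --pt "0 0 0 0 0 0 0.2" --pt "0 0 0 0 0 0 0.2" --pt "0 0 0 0 0 0 0.2" --pt "0 0 0 0 0 1 0.2" --pt "0 0 0 0 0 1 0.2" --pt "0 0 0 0 0 0.7 0.2" --pt "0 0 0 0 0 0 0.2"

```text
t: 53.92
position: [0.6856, -0.1091, 0.2409]
tcp_rot: [179.7, 0.1, 91.3]
ft_force: [-0.4, -0.1, -0.4]
gripper_width: 0.0515
```

Emit:
drive_tool --pt "0 0 0 -1 0 0 0.2" --pt "0 0 0 -1 0.5 0 0.2" --pt "0 0 0 -1 1 0 0.2" --pt "0 0 0 -1 1 0 0.2" --pt "0 0 0 -1 1 0 0.2" --pt "0 0 0 -1 1 0 0.2" --pt "0 0 0 0 1 0 0.2" --pt "0 0 0 0 1 0 0.2" --pt "0 0 0 0 1 0 0.2" --pt "0 0 0 0 1 0 0.2"

```text
t: 55.18
position: [0.5043, 0.1471, 0.2379]
tcp_rot: [-180.0, -0.0, 91.3]
ft_force: [-0.2, 1.2, 0.5]
gripper_width: 0.0513
```

```bash
python3 look.py g9 |grep -E "cap.*0.15|top or.*13[0-9]\]|^[0-9]"; python3 - <<'E'
from h import *
for n in('scene','top'):
    a,d=read_camera(n);P=cloud(n,d)
    m=((P[...,2]>.12)&(P[...,2]<.22)&(P[...,0]>.55)&(P[...,0]<.8)&(P[...,1]<-.07)&(P[...,1]>-.28)&(a.max(-1)<130)).astype(np.uint8)
    k,l,s,c=cv2.connectedComponentsWithStats(m)
    for i in range(1,k):
        if s[i][4]>20: q=P[l==i]; print(n,s[i],c[i],q.mean(0),q.min(0),q.max(0))
print('gate plane',onplane('top',397.9,186.2,.07))
E
```

```text
scene cap [247, 158, 11, 5, 44] [252.4 160.2] [ 0.68  -0.022  0.157] [ 0.6822 -0.0237]
scene cap [234, 168, 12, 6, 57] [239.2 170.6] [0.677 0.053 0.157] [0.6784 0.0497]
scene cap [217, 180, 13, 6, 63] [222.8 182.3] [0.676 0.13  0.157] [0.6784 0.127 ]
top or [318, 177, 8, 9, 52] [321.5 180.9] [0.616 0.056 0.135] 
top or [351, 179, 7, 9, 49] [354.  183.1] [ 0.618 -0.022  0.135] 
top cap [317, 146, 15, 15, 175] [324.3 153.3] [0.678 0.055 0.154] [0.6778 0.0549]
top cap [349, 148, 15, 15, 173] [356.  154.9] [ 0.682 -0.02   0.154] [ 0.6808 -0.0201]
55.275 [0.50416126 0.14822961 0.23789188] [-0.32422023 -0.46351022  0.07685475]
scene [267 150  10  10  53] [271.9245283  153.77358491] [ 0.66600491 -0.10711151  0.14488754] [ 0.65635078 -0.12295774  0.12234643] [ 0.68066139 -0.09493387  0.16191011]
top [388 153  14  18 160] [394.2625 161.1   ] [ 0.67024229 -0.10938249  0.16570588] [ 0.65927771 -0.12621717  0.12214334] [ 0.68906232 -0.09394224  0.18060319]
gate plane [ 0.63965794 -0.14259096  0.07      ]
```

View pics/g9.png

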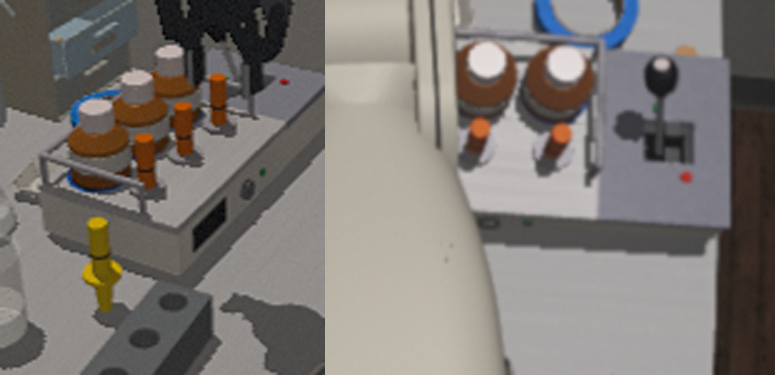

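```bash
python3 - <<'E'
from h import *
a0=np.load('top0.npz')['a'];a1,_=read_camera('top')
for a,(x,y) in((a0,(427,186)),(a1,(394,156))):
    b=a[y-8:y+9,x-8:x+9].min(-1).astype(float); m=b>110
    k,l,s,c=cv2.connectedComponentsWithStats(m.astype(np.uint8)); 
    for i in range(1,k):
        if s[i][4]<60: u,v=c[i][0]+x-8,c[i][1]+y-8; print(s[i],u,v,onplane('top',u,v,.178))
for a in(a0,a1):
    g=a[165:215,380:425].astype(int)
    h=cv2.cvtColor(a,cv2.COLOR_BGR2HSV)[165:215,380:425]
    for nm,m in(('green',(h[...,0]>45)&(h[...,0]<80)&(h[...,1]>90)),('red',((h[...,0]<8)|(h[...,0]>170))&(h[...,1]>120))):
        v,u=np.nonzero(m)
        if len(u): print(nm,len(u),u.mean()+380,v.mean()+165,onplane('top',u.mean()+380,v.mean()+165,.07))
    m=(a[165:215,380:425].max(-1)<70).astype(np.uint8); k,l,s,c=cv2.connectedComponentsWithStats(m); print([(s[i]+[380,165,0,0,0]).tolist() for i in range(1,k) if s[i][4]>20])
b=cv2.resize(a1[140:210,370:440],None,fx=8,fy=8,interpolation=cv2.INTER_CUBIC);c=cv2.resize(a0[140:210,370:440],None,fx=5,fy=5,interpolation=cv2.INTER_CUBIC)
cv2.imwrite('pics/g10.png',b)
E
```

```text
[0 0 3 3 7] 419.85714285714283 178.71428571428572 [ 0.62891558 -0.16765305  0.178     ]
[ 6  5  5  7 28] 427.07142857142856 185.71428571428572 [ 0.61376394 -0.18492029  0.178     ]
[ 0 16  2  1  2] 419.5 194.0 [ 0.59236668 -0.16747954  0.178     ]
green 10 393.0 172.2 [ 0.67563341 -0.12884184  0.07      ]
red 10 404.0 200.2 [ 0.60447868 -0.15932943  0.07      ]
[[414, 165, 11, 50, 189], [388, 179, 16, 15, 128], [403, 198, 11, 14, 94]]
red 12 404.25 200.33333333333334 [ 0.60419114 -0.15998005  0.07      ]
[[380, 165, 26, 30, 280], [422, 165, 3, 50, 147]]
```

View pics/g10.png

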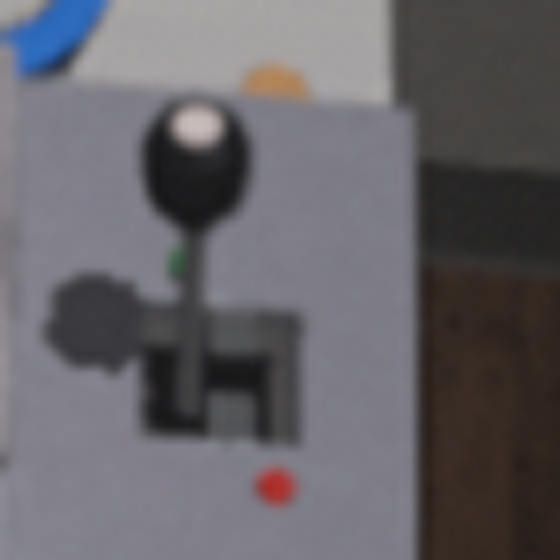

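The close crop shows the lever leaning forward and left past the green dot. The knob is at crop (197,155), with the fore angle about 0.2 by my estimate. I'll press it from behind with shut fingers to confirm it is on the stop.

Emit:
drive_tool --pt "0 0 0 0.41 -0.95 0 -1" --pt "0 0 0 0.41 -0.95 0 -1" --pt "0 0 0 0.41 -0.95 0 -1" --pt "0 0 0 0.41 -0.95 0 -1" --pt "0 0 0 0.41 -0.95 0 -1" --pt "0 0 0 0.41 -0.95 0 -1" --pt "0 0 0 0.41 -0.95 0 -1" --pt "0 0 0 0.41 -0.95 0 -1" --pt "0 0 0 0.41 -0.95 0 -1" --pt "0 0 0 0 0 0 -1"

```text
t: 56.68
position: [0.6152, -0.1134, 0.238]
tcp_rot: [-180.0, 0.0, 91.1]
ft_force: [-0.1, 0.5, -0.1]
gripper_width: 0.0001
```

Emit:
drive_tool --pt "0 0 0 0 0 -0.8 -1" --pt "0 0 0 0 0 -0.8 -1" --pt "0 0 0 0 0 -0.8 -1" --pt "0 0 0 0 0 0 -1"

```text
t: 57.18
position: [0.6138, -0.1101, 0.1654]
tcp_rot: [-179.8, -0.1, 91.2]
ft_force: [-0.8, 0.5, 0.8]
gripper_width: -0.0001
```

Emit:
drive_tool --pt "0 0 0 0.2 0 0 -1" --pt "0 0 0 0.2 0 0 -1" --pt "0 0 0 0.2 0 0 -1" --pt "0 0 0 0 0 0 -1"

```text
t: 57.68
position: [0.6337, -0.1104, 0.167]
tcp_rot: [180.0, 0.0, 91.3]
ft_force: [-0.1, 1.5, 0.4]
gripper_width: -0.0
```

Emit:
drive_tool --pt "0 0 0 0.15 0 0 -1" --pt "0 0 0 0.15 0 0 -1" --pt "0 0 0 0 0 0 -1"

```text
t: 58.05
position: [0.6424, -0.1104, 0.1668]
tcp_rot: [-180.0, -0.0, 91.3]
ft_force: [0.4, -0.4, 0.4]
gripper_width: -0.0002
```

Emit:
drive_tool --pt "0 0 0 0.12 0 0 -1" --pt "0 0 0 0 0 0 -1"

```text
t: 58.3
position: [0.6457, -0.1104, 0.1668]
tcp_rot: [-180.0, -0.0, 91.3]
ft_force: [-0.6, -0.4, -1.0]
gripper_width: -0.0001
```

Emit:
drive_tool --pt "0 0 0 0.1 0 0 -1" --pt "0 0 0 0 0 0 -1"

```text
t: 58.55
position: [0.6484, -0.1104, 0.1666]
tcp_rot: [-179.9, -0.0, 91.3]
ft_force: [-2.8, -0.3, -0.9]
gripper_width: -0.0
```

Emit:
drive_tool --pt "0 0 0 0.1 0 0 -1" --pt "0 0 0 0 0 0 -1"

```text
t: 58.8
position: [0.651, -0.1104, 0.1664]
tcp_rot: [-179.9, -0.0, 91.3]
ft_force: [-5.7, -0.5, -1.6]
gripper_width: -0.0002
```

Emit:
drive_tool --pt "0 0 0 0.08 0 0 -1" --pt "0 0 0 0 0 0 -1"

```text
t: 59.05
position: [0.6528, -0.1104, 0.1661]
tcp_rot: [-179.8, -0.0, 91.2]
ft_force: [-7.3, -1.4, -2.7]
gripper_width: -0.0
```

Emit:
drive_tool --pt "0 0 0 0.1 0 0 -1" --pt "0 0 0 0.1 0 0 -1" --pt "0 0 0 0 0 0 -1"

```text
t: 59.42
position: [0.6576, -0.1104, 0.1653]
tcp_rot: [-179.6, -0.0, 91.2]
ft_force: [-13.4, -1.5, -4.2]
gripper_width: 0.0001
```

Emit:
drive_tool --pt "0 0 0 0.1 0 0 -1" --pt "0 0 0 0 0 0 -1"

```text
t: 59.68
position: [0.6599, -0.1104, 0.165]
tcp_rot: [-179.5, -0.0, 91.2]
ft_force: [-16.4, -0.9, -5.0]
gripper_width: -0.0001
```

Emit:
drive_tool --pt "0 0 0 -0.5 0 0 -1" --pt "0 0 0 -1 0 0 -1" --pt "0 0 0 -0.2 0 1 -1" --pt "0 0 0 0 0 1 -1" --pt "0 0 0 0 0 1 -1" --pt "0 0 0 -1 1 0 -1" --pt "0 0 0 -1 1 0 -1" --pt "0 0 0 0 1 0 -1" --pt "0 0 0 0 1 0 -1"

```text
t: 60.8
position: [0.5524, 0.0106, 0.2579]
tcp_rot: [179.8, 0.0, 91.2]
ft_force: [0.1, -0.2, 0.7]
gripper_width: 0.0001
```

Emit:
drive_tool --pt "0 0 0 -1 1 0 -1" --pt "0 0 0 -1 1 0 -1" --pt "0 0 0 -1 1 0 -1" --pt "0 0 0 0 1 0 -1" --pt "0 0 0 0 1 0 -1" --pt "0 0 0 0 0 0 -1"

```text
t: 61.55
position: [0.4624, 0.1612, 0.2574]
tcp_rot: [179.9, -0.0, 91.4]
ft_force: [0.1, -0.6, 0.1]
gripper_width: 0.0002
```

```bash
python3 - <<'E'
from h import *
o=[]
for n in('top','scene'):
    a,d=read_camera(n);P=cloud(n,d)
    m=((P[...,2]>.12)&(P[...,2]<.22)&(P[...,0]>.55)&(P[...,0]<.8)&(P[...,1]<-.07)&(P[...,1]>-.28)&(a.max(-1)<130)).astype(np.uint8)
    k,l,s,c=cv2.connectedComponentsWithStats(m)
    for i in range(1,k):
        if s[i][4]>20: q=P[l==i]; print(n,s[i],c[i],q.mean(0),q.min(0),q.max(0))
    x,y=(370,140) if n=='top' else (250,110); o.append(cv2.resize(a[y:y+75,x:x+65],None,fx=6,fy=6,interpolation=cv2.INTER_CUBIC))
    if n=='top':
        b=a[147:166,384:404].min(-1)>110; k,l,s,c=cv2.connectedComponentsWithStats(b.astype(np.uint8))
        for i in range(1,k): print(s[i],onplane('top',c[i][0]+384,c[i][1]+147,.178))
# expected decal/knob pixels for fore angles given pivot
for f in(.15,.18,.2,.22,.24):
    c=.22; L=np.array([np.sin(f)*np.cos(c),np.sin(c)*np.cos(f),np.cos(f)*np.cos(c)]); p=np.array([.640,-.144,.01])
    print(f,proj('top',p+L*.176).round(1),proj('top',p+L*.16).round(1),proj('scene',p+L*.16).round(1))
cv2.imwrite('pics/g11.png',np.hstack(o)); print(get_state()['position'])
E
```

```text
top [388 153  14  18 158] [394.25316456 161.18987342] [ 0.67011305 -0.10942832  0.16544615] [ 0.65953319 -0.12696971  0.12061615] [ 0.68898704 -0.09427444  0.1804796 ]
[  0   0  20  19 217] [ 0.68376236 -0.10279964  0.178     ]
0.15 [394.2 160.8] [394.1 164.1] [272.9 147.8]
0.18 [394.3 158.9] [394.1 162.3] [271.7 147.7]
0.2 [394.3 157.6] [394.2 161.2] [270.8 147.7]
0.22 [394.3 156.4] [394.2 160.1] [270.  147.7]
0.24 [394.4 155.1] [394.2 159. ] [269.2 147.7]
[0.46237619 0.15967953 0.257193  ]
```

View pics/g11.png

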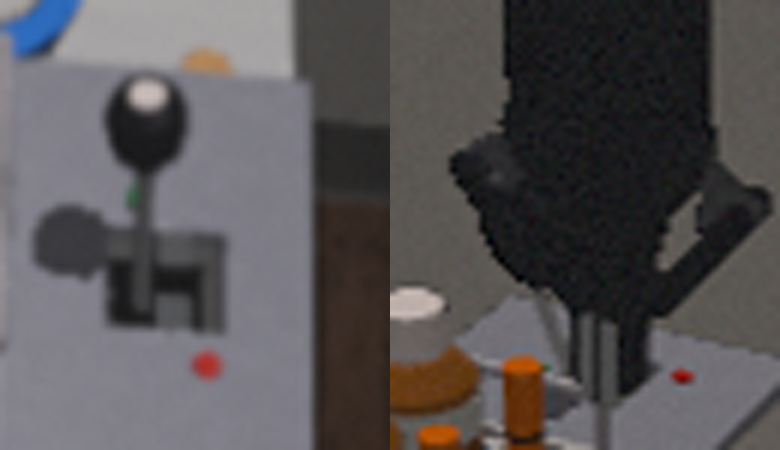

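The knob did not shift under a 16 N push. Its decal at about (394.2, 155.4) matches a fore angle of about 0.23, so the lever is on its stop. I'll run one last numeric check of all posts and jars, then hand in.

```bash
python3 look.py g12 |grep -E "cap.*0.15|or.*1[23][0-9]\]|^[0-9]"; python3 -c "
from h import *
print(get_state()['ft_force'], finish_job())"
```

```text
scene or [269, 169, 6, 14, 66] [271.6 175.4] [ 0.614 -0.018  0.126] 
scene or [255, 181, 7, 13, 72] [257.8 187. ] [0.612 0.06  0.126] 
scene or [239, 193, 7, 15, 83] [242.4 199.8] [0.61  0.138 0.127] 
scene cap [247, 158, 12, 5, 45] [252.6 160.2] [ 0.68  -0.019  0.157] [ 0.6819 -0.0239]
scene cap [234, 168, 12, 6, 56] [239.2 170.7] [0.678 0.052 0.157] [0.6784 0.05  ]
scene cap [217, 180, 13, 6, 63] [222.8 182.3] [0.676 0.129 0.157] [0.6784 0.127 ]
top or [302, 150, 3, 13, 30] [302.9 156.1] [0.678 0.104 0.121] 
top or [330, 154, 5, 15, 31] [332.9 161.3] [0.67  0.031 0.122] 
top or [359, 158, 7, 12, 31] [363. 164.] [ 0.67  -0.043  0.123] 
top or [318, 177, 8, 9, 52] [321.5 180.9] [0.616 0.056 0.134] 
top or [351, 179, 7, 9, 49] [354.  183.1] [ 0.617 -0.021  0.135] 
top cap [317, 146, 15, 15, 175] [324.3 153.3] [0.678 0.055 0.154] [0.6778 0.0549]
top cap [349, 148, 15, 15, 173] [356.  154.9] [ 0.681 -0.02   0.154] [ 0.6808 -0.0201]
61.75 [0.46236562 0.159054   0.25709571] [-0.17555147 -0.56063176  0.69170473]
the job is handed in; nothing more can be done
[-0.17555147 -0.56063176  0.69170473] None
```

I finished and handed in the job at t = 61.75 s. All three posts are home, three jars stand on their own pads, and the lever is in the green-dot slot. No verdict came back.

- **Posts:** each was pressed until it stopped on the deck, then released. All three grip tops read z of about 0.135 m against 0.136 m nominal, and their positions did not change afterwards. Pressing the first post went above the stated 18 N, with the wrist reading 40 N as it bottomed out. The other two reached about 22 N.
- **Jars:** three were present, and each ended within about 4 mm of its pad centre by my estimate. At the end the arm hid the left post and left jar from the top camera, but the scene camera showed both unmoved.
- **Lever:** it went through neutral, across to the left, then forward. My first rough estimates of its forward angle disagreed, at about 0.15 and 0.20 rad. A 16 N push from behind did not move the knob, and its top mark fits about 0.23 rad, so I take it to be on the stop.
- **Bystanders:** I never reached for the beaker, the timer or the yellow look-alike, but I made no final position check on them.

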